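# Clear the setting gauges, rack the bar, put the gauges away

## Task

First move all three knobbed gauges from the dark station plate onto the black side mat. Then fetch the bar from behind where they stood and lay it flat on the green sloped rack, centred and resting against both yellow stops, while the gauges wait on the mat. Then stand each gauge back at the station, centred on the pad of its own knob colour; set everything down upright and gently, and do not drop or tip anything.

Things in the scene. Friction and masses are not known exactly. Their poses are not given: they have to be found in the camera images.
- gauge_red_knob (a point): Gauge, 0.4 kg: steel base 52 x 52 mm, 20 mm high, with an upright round red knob at its centre, 28 mm diameter, from 20 to 68 mm above the underside. Grip the knob from above. This point: on the knob's axis, 44 mm above the underside (middle of the knob). z up, x and y along the base's sides. At the start it stands on one of the pads, not always its own.
- gauge_blue_knob (a point): Gauge, 0.4 kg: steel base 52 x 52 mm, 20 mm high, with an upright round blue knob at its centre, 28 mm diameter, from 20 to 68 mm above the underside. Grip the knob from above. This point: on the knob's axis, 44 mm above the underside (middle of the knob). z up, x and y along the base's sides. At the start it stands on one of the pads, not always its own.
- gauge_yellow_knob (a point): Gauge, 0.4 kg: steel base 52 x 52 mm, 20 mm high, with an upright round yellow knob at its centre, 28 mm diameter, from 20 to 68 mm above the underside. Grip the knob from above. This point: on the knob's axis, 44 mm above the underside (middle of the knob). z up, x and y along the base's sides. At the start it stands on one of the pads, not always its own.
- pad_red: Red pad, 64 x 64 mm, 3 mm thick, fixed on the station plate: home of the red gauge; its rim shows round the gauge standing on it. Origin at the centre of its underside. The three pads lie in a row along their y axis, 66 mm apart, in any order; x points away from the robot, to the bar.
- pad_blue: Blue pad, 64 x 64 mm, 3 mm thick, fixed on the station plate: home of the blue gauge; its rim shows round the gauge standing on it. Origin at the centre of its underside. The three pads lie in a row along their y axis, 66 mm apart, in any order; x points away from the robot, to the bar.
- pad_yellow: Yellow pad, 64 x 64 mm, 3 mm thick, fixed on the station plate: home of the yellow gauge; its rim shows round the gauge standing on it. Origin at the centre of its underside. The three pads lie in a row along their y axis, 66 mm apart, in any order; x points away from the robot, to the bar.
- bar_center (a point): Light grey metal bar, 28 mm wide (x), 162 mm long (y, with 11 mm long narrow tongues at the ends), 20 mm thick (z), 0.5 kg. This point is its centre. It lies flat on the 8 mm station plate, 8 mm behind the gauges' bases: no finger fits between until they are gone. A 30 mm high fence stands 57 mm behind it. Grip it across its width at the middle.
- ramp_face: Green slope 150 x 210 mm (x, y) of a fixed rack, rising 0.30 rad away from the robot. Two yellow stops near its low edge, 12 mm high, 10 mm thick, 80 mm gap between (y = 40 to 96 mm each side). Origin on the slope, midway, at the stops' uphill sides. x uphill, y along the stops, z out of the slope. Bar along y touching both stops: its centre at x 14, y 0, z 10 mm. It does not slide by itself.
- mat: Black side mat, 150 mm (x) by 220 mm (y), 3 mm thick, fixed on the table. Origin at the centre of its underside. Room for the three gauges in a row along y, 70 mm apart.
Mind the look-alikes: they are no part of the job. Of the things that look like the part that bears bar_center, the largest one is meant. What is shaped like the part that bears gauge_red_knob but purple is not meant.

How it is judged:
By the outcome, as a careful person would: the job done as asked, in the order asked, and still so for the second after the job is handed in, with the robot touching nothing.
It also fails if it takes over 144 s, if anything falls off the work surface, if the arm or the gripper's body presses on something with over 40 N, if the wrist force passes 120 N, or if a joint passes its speed limit or range.

## Robot

A 6-joint arm with a two-finger parallel gripper is mounted at the origin on the work surface. World frame = base frame: x ahead of the robot, y to its left, z up, the work surface at z = 0. Lengths are in m, angles in rad, forces in N, time in s.
With the tool pointing down it reaches from about 0.275 to 0.975 m from the base axis. Payload 8.4 kg.
Tool frame: the origin (TCP) lies at the very end of the fingers, on their centre line; the grasp point (between the pads) lies 19 mm behind it (ctrl.pinch_z is the distance from the TCP to the grasp point, in m); z points along the fingers, y is the direction in which the jaws open and shut (so a half turn about z gives the same grasp; the last joint's range is limited). The gripper opens to 92 mm and grips with 3 to 60 N. Pads are 20 mm wide; open, the fingers measure 128 mm over their backs; the gripper's body (75 mm by 189 mm) begins 69 mm behind the grasp point.
Start: joints at [1.271, 0.353, 1.633, -0, 1.155, -0.002], TCP at [0.183, 0.597, 0.215] pointing down, gripper open.
Joint ranges: [-2.63, 2.63], [-0.92, 2.1], [0.06, 2.66], [-1.3, 4.44], [0, 2.69], [-3.02, 3.02]. Speed limits (rad/s): [2.22, 2.22, 2.79, 3.14, 3.14, 3.14].

## Interface

Orientations are given as a unit quaternion [x, y, z, w].
In Python, from station import readout, capture, ticket, ctrl gives the robot as it stands.
- The arm moves only by the shell command python3 -m inch 'ROWS' [OPENING] [FORCE]. ROWS is JSON, a list that holds one entry, the list of rows, each a list of 4 numbers: the shift along the tool's x, y, z in m, then the turn about the tool's z in degrees. A call has 1 to 5 rows; each row shifts and turns the commanded pose from where the row before left it, along the tool's axes as they then stand; what a row does not reach is not made up. A row lasts 1/8 s, in which the tool goes at most 62.5 mm and 10.7 degrees, less where a joint would pass 70% of its speed; a pose out of reach is approached as far as the arm can. A call with a gripper value outside its range is refused whole. OPENING is the closure in counts, from 0 (fully open) to 255 (shut), set as the call begins (- or left out, the last holds). The fingers move at their own pace and stop on an object; FORCE is the grip in N (left out, the last holds). Time passes only in rows, so rows that do not move let the fingers close. It gives the time, the measured TCP pose, the force and the opening at its end, in the units of the state.
- readout.get_state(): the state, without advancing time (a new reading comes with each control period).
- capture(name): name is "scene" or "top" or "wrist"; returns a dict with "color" (400x640x3 uint8, red, green, blue), "fov_y" (degrees; the focal length in pixels is half the picture's height over the tangent of half this angle, whatever the lens; pixels are square), "cx", "cy" (the principal point, pixels), "distortion" ([k1, k2, p1, p2, k3] as OpenCV has them; the pictures are not rectified), "extrinsics" (4x4, takes a point from camera to world coordinates). Camera axes: x right, y down, z forward; pixel columns grow to the right and rows downward; lengths in m; the calibration is good to about 2 mm. A picture is of the moment at which its call begins. There is no depth.
- ticket.job_done(): hands the job in, once; it reports no verdict.
The state is a dict: "time_s": time; "joint_pos": joint angles; "qvel": joint speeds; "joint_torque": joint torques, N m; "ee_pos": TCP position; "eef_rot": TCP orientation; "wrist_force": force on the tool from outside, world axes, zero at the start; "wrist_torque": the same for the moment, N m; "gripper_width": finger opening in m.
Only numpy, scipy, OpenCV 4.12 (cv2) and the standard library are available. Lean on these libraries where they do the work, as an engineer would, in place of code of your own. Each camera call takes 0.05 s, during which the arm holds its last target.

## Working session

There is one attempt and no reset: what is moved stays moved. The work goes in short steps, Python scripts to look and compute and a shell command to move; the robot and the scene stay as the last step left them, time stands still between calls to the robot, and variables do not carry over. Pictures are saved under pics/ and viewed, and the job is handed in when it is done.

```bash
ls; mkdir -p pics; python3 - <<'E'
from station import readout, capture, ticket, ctrl
import cv2,json
print(readout.get_state()); print(ctrl, getattr(ctrl,'pinch_z',None))
for n in ("scene","top","wrist"):
    c=capture(n); cv2.imwrite(f"pics/{n}0.png",c["color"][:,:,::-1]); print(n,c["fov_y"],c["cx"],c["cy"],c["distortion"],c["extrinsics"])
E
```

```text
pics
{'time_s': 0.0, 'joint_pos': array([ 1.27057539e+00,  3.53658599e-01,  1.63414295e+00, -2.19187771e-05,
        1.15519697e+00, -2.37675713e-03]), 'qvel': array([ 0.00029485,  0.00131929, -0.00209799, -0.00138432,  0.00048307,
        0.00075166]), 'joint_torque': array([-8.60941291e-04, -5.93835247e+01, -3.34216404e+01,  6.97576418e-02,
        2.31281924e-02, -1.51333488e-04]), 'ee_pos': array([0.18325628, 0.59700225, 0.2138534 ]), 'eef_rot': array([ 1.48367821e-01,  9.88931997e-01, -6.96412010e-04, -9.60385766e-05]), 'wrist_force': array([-0.27388834,  0.14222652,  0.21084683]), 'wrist_torque': array([-0.02195069, -0.04544736, -0.03498066]), 'gripper_width': 0.09199192358954296}
<Robot object at 0x7f0add5ffa10> 0.0187
scene 53.66786459461839 321.05568337073606 198.99704718213522 [-0.09079131  0.          0.          0.          0.        ] [[ 0.86566619  0.34571498 -0.36208176  0.91551037]
 [ 0.50021058 -0.62661772  0.59761158 -0.57383738]
 [-0.02028358 -0.69844927 -0.71537207  0.77250716]
 [ 0.          0.          0.          1.        ]]
top 56.15821344760686 322.7107143369259 193.8926913156751 [-0.06067227  0.          0.          0.          0.        ] [[-0.01065251 -0.99521546  0.09712213  0.47026177]
 [-0.99979835  0.00894709 -0.01797821  0.01356554]
 [ 0.01702323 -0.09729406 -0.99511008  0.94553958]
 [ 0.          0.          0.          1.        ]]
wrist 64.40255314821549 321.98796782098043 200.19255794056906 [-0.01179566  0.          0.          0.          0.        ] [[ 0.29232682  0.92219303  0.25318976  0.11143877]
 [ 0.9563177  -0.28155728 -0.07862541  0.61944028]
 [-0.00122039  0.26511417 -0.96421626  0.38444873]
 [ 0.          0.          0.          1.        ]]
```

View pics/scene0.png

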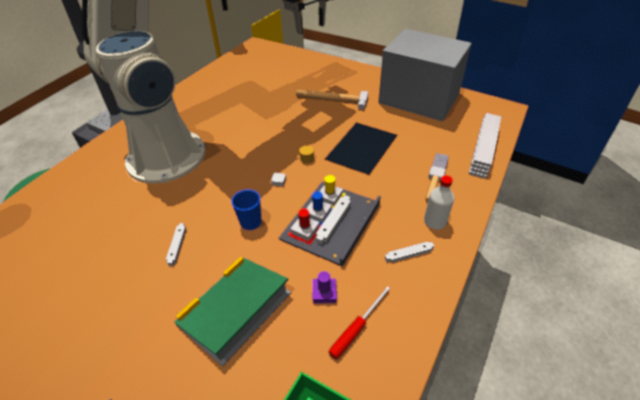

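View pics/top0.png

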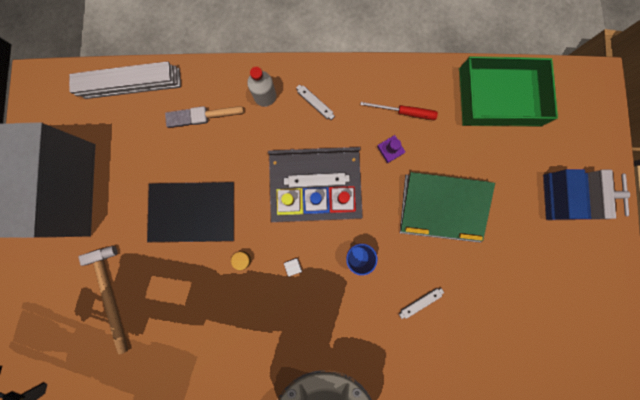

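View pics/wrist0.png

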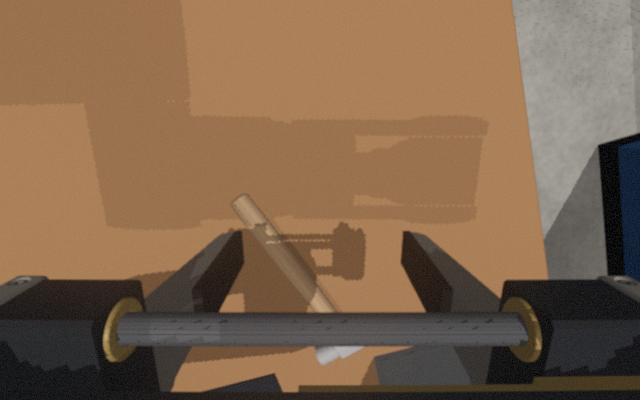

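The top view shows yellow (288,199), blue (316,199) and red (344,198) gauges on the station plate, with the bar at (317,180) behind them. The mat is at (191,211) and the rack at (447,207), with its stops at (417,231) and (471,237). 

Bar candidates are (317,180), (315,101) and (421,303). The one at (317,180) is longest and lies on the plate, so it fits. The purple gauge at (391,149) is not meant. I'll confirm with an enlarged crop.

```bash
cat > h.py <<'E'
import numpy as np, cv2
from station import readout, capture
def K(c):
    h=c["color"].shape[0]; f=h/2/np.tan(np.radians(c["fov_y"])/2)
    return np.array([[f,0,c["cx"]],[0,f,c["cy"]],[0,0,1]])
def ray(c,p):
    u=cv2.undistortPoints(np.array(p,float).reshape(-1,1,2),K(c),np.array(c["distortion"]))[:,0]
    E=np.array(c["extrinsics"]); d=np.c_[u,np.ones(len(u))]@E[:3,:3].T
    return E[:3,3],d
def onz(c,p,z):
    o,d=ray(c,p); return o+d*((z-o[2])/d[:,2])[:,None]
def proj(c,P):
    E=np.array(c["extrinsics"]); P=np.atleast_2d(P); q=(P-E[:3,3])@E[:3,:3]
    return cv2.projectPoints(q,np.zeros(3),np.zeros(3),K(c),np.array(c["distortion"]))[0][:,0]
def hsv(c): return cv2.cvtColor(c["color"],cv2.COLOR_RGB2HSV)
def blobs(m,amin=20):
    n,l,s,ce=cv2.connectedComponentsWithStats(m.astype(np.uint8))
    return [(ce[i].round(1),s[i,4],l==i) for i in range(1,n) if s[i,4]>=amin]
def corners(mask):
    k,_=cv2.findContours(mask.astype(np.uint8),cv2.RETR_EXTERNAL,cv2.CHAIN_APPROX_NONE)
    k=max(k,key=cv2.contourArea); return cv2.minAreaRect(k)
E
python3 - <<'E'
from h import *
c=capture("top")
im=c["color"][:,:,::-1]
cv2.imwrite("pics/crop1.png",cv2.resize(im[130:260,250:510],None,fx=3,fy=3,interpolation=cv2.INTER_CUBIC))
H=hsv(c)
h,s,v=[H[:,:,i].astype(int) for i in range(3)]
for n,m in dict(yellow=(h>20)&(h<35)&(s>150)&(v>110),blue=(h>100)&(h<125)&(s>120),red=((h<4)|(h>175))&(s>150)&(v>80),green=(h>60)&(h<90)&(s>100),purple=(h>130)&(h<160)&(s>100),grey=(s<45)&(v>150),dark=(v<45)).items():
    for ce,a,l in blobs(m,40):
        print(n,ce,a)
E
```

```text
yellow [294.1 206.9] 112
yellow [287.2 198.9] 103
blue [577.5 194.2] 1078
blue [551.6 195.8] 187
blue [315.5 204.6] 130
blue [315.5 197.9] 98
blue [361.2 257.4] 628
red [255.8  72.8] 108
red [417.7 112.3] 315
red [340.2 204.1] 126
red [343.5 197.1] 101
green [506.9  88.4] 4317
green [447.3 204.7] 4335
purple [390.9 148.4] 425
grey [112.    3.4] 276
grey [456.2   3.1] 137
grey [478.6   3. ] 98
grey [329.5  19.8] 123
grey [293.9  26.7] 97
grey [354.2  41.5] 1412
grey [119.   76.4] 1777
grey [256.6  86.6] 165
grey [314.9 101.2] 323
grey [379.1 105.8] 55
grey [197.5 114.5] 203
grey [610.9 194.7] 589
grey [316.4 179.7] 661
grey [314.1 201.1] 259
grey [341.  199.7] 249
grey [287.9 202.3] 224
grey [ 94.2 256.1] 274
grey [292.1 267.1] 190
grey [421.1 303.6] 358
dark [ 3.5 73.2] 604
dark [ 63.9 184.8] 5507
dark [560.1 194.2] 566
dark [546.9 195.4] 187
dark [179.3 208.4] 3300
dark [361.7 268.7] 65
dark [ 25.8 393.6] 374
```

View pics/crop1.png

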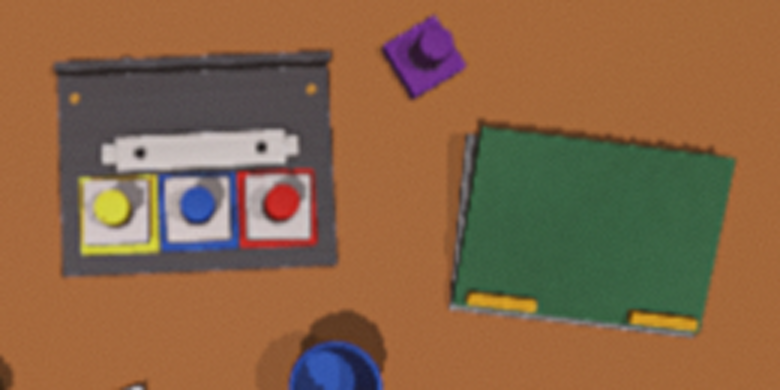

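The crop confirms it: the bar at (316,180) is the longest of the three look-alikes and is behind the gauges. Each gauge stands on a pad of its own colour. The purple one is separate. Next I'll measure positions.

```bash
cat > meas.py <<'E'
from h import *
def masks(c):
    H=hsv(c); h,s,v=[H[:,:,i].astype(int) for i in range(3)]
    return dict(yellow=(h>20)&(h<35)&(s>150)&(v>110),blue=(h>100)&(h<125)&(s>120),red=((h<4)|(h>175))&(s>150)&(v>80),green=(h>60)&(h<90)&(s>100),grey=(s<45)&(v>150),dark=(v<45))
E
python3 - <<'E'
from meas import *
np.set_printoptions(precision=4,suppress=True)
c=capture("top"); M=masks(c)
b=[x for x in blobs(M["grey"],500) if abs(x[0][0]-316)<5][0]
for n,z in(("bar",0.028),):
    r=corners(b[2]); P=onz(c,cv2.boxPoints(r),z); print(n,P[:,:2],P.mean(0), [np.linalg.norm(P[i]-P[i-1]) for i in range(2)])
for n,p in dict(yellow=(287.2,198.9),blue=(315.5,197.9),red=(343.5,197.1)).items(): print(n,onz(c,[p],0.073))
m=[x for x in blobs(M["dark"],3000) if x[0][0]>150 and x[0][0]<220][0]
H=hsv(c);m=np.zeros(H.shape[:2],bool);m[170:255,135:250]=(H[170:255,135:250,2]<60)
P=onz(c,cv2.boxPoints(corners(max(blobs(m,500),key=lambda x:x[1])[2])),.003);print("mat",P,P.mean(0))
g=[x for x in blobs(M["green"],3000) if x[0][1]>150][0]
print("green box px",cv2.boxPoints(corners(g[2])))
for x in blobs((lambda h,s,v:(h>14)&(h<32)&(s>190)&(v>150))(*[H[:,:,i] for i in range(3)]),20): print(x[0],x[1])
# plate corners from crop px
pc=np.array([[56,62],[331,52],[337,264],[63,276]])/3+[250,130]-0.33
P=onz(c,pc,.008);print("plate",P)
d=P[1]-P[0];print(np.degrees(np.arctan2(d[1],d[0])),)
c=capture("scene"); cv2.imwrite("pics/s2.png",cv2.resize(c["color"][150:370,160:400,::-1],None,fx=2.7,fy=2.7,interpolation=cv2.INTER_CUBIC))
M=masks(c)
for n in("yellow","blue","red"):
    for x in blobs(M[n],15): print(n,x[0],x[1],onz(c,[x[0]],.06)[0])
E
```

```text
bar [[ 0.6061  0.093 ]
 [ 0.6124 -0.0659]
 [ 0.584  -0.0668]
 [ 0.5777  0.0916]] [0.595 0.013 0.028] [np.float64(0.02838320856129404), np.float64(0.15902595370835662)]
yellow [[0.5444 0.0808 0.073 ]]
blue [[0.5462 0.0147 0.073 ]]
red [[ 0.5474 -0.0508  0.073 ]]
mat [[0.5936 0.4437 0.003 ]
 [0.5948 0.2235 0.003 ]
 [0.4487 0.2197 0.003 ]
 [0.4467 0.4367 0.003 ]] [0.521  0.3309 0.003 ]
green box px [[401.3846 229.9231]
 [408.5847 172.3231]
 [493.2616 182.9077]
 [486.0616 240.5077]]
[416.5 230.2] 72
[470.5 236.5] 65
plate [[ 0.6742  0.1336  0.008 ]
 [ 0.6812 -0.0999  0.008 ]
 [ 0.5011 -0.1011  0.008 ]
 [ 0.4934  0.1271  0.008 ]]
-88.29271840729729
yellow [265.4  17.4] 95 [-0.2874  0.9457  0.06  ]
yellow [305.8 149.7] 49 [0.4173 0.1718 0.06  ]
yellow [329.4 182.5] 160 [0.5438 0.0844 0.06  ]
yellow [233.3 265.7] 115 [ 0.4887 -0.248   0.06  ]
yellow [187.5 307.9] 145 [ 0.472 -0.377  0.06 ]
blue [556.9  69.8] 22843 [1.0043 1.0664 0.06  ]
blue [247.3 208. ] 862 [ 0.41   -0.0943  0.06  ]
blue [317.2 200.1] 157 [0.5483 0.0133 0.06  ]
red [445.3 180.9] 89 [0.8086 0.2376 0.06  ]
red [303.7 217. ] 159 [ 0.5486 -0.0515  0.06  ]
red [301.9 237.9] 102 [ 0.5789 -0.1084  0.06  ]
red [346.8 337.6] 500 [ 0.7808 -0.2722  0.06  ]
```

View pics/s2.png

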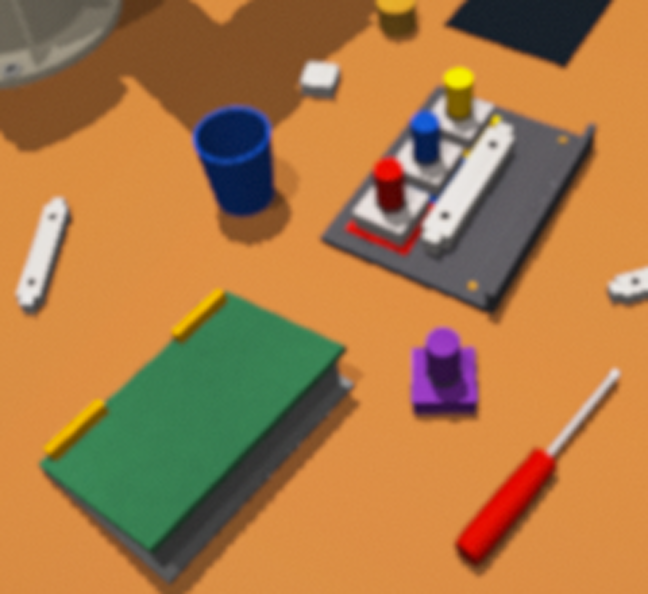

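All heights and spacings are consistent: knobs 66 mm apart, and the bar 48 mm behind the knob line. Now I'll rotate the tool to the station yaw (about 1.7°), and triangulate the rack from two views.

```bash
cat > go.py <<'E'
import sys; from h import *
from scipy.spatial.transform import Rotation as R
s=readout.get_state(); T=R.from_quat(s["eef_rot"]); y=T.as_matrix()[:,1]
yaw=np.degrees(np.arctan2(y[1],y[0]))
print("t %.2f pos %s yaw %.2f w %.4f F %s"%(s["time_s"],s["ee_pos"].round(4),yaw,s["gripper_width"],s["wrist_force"].round(1)))
if len(sys.argv)>3: print("tool delta mm",(T.inv().apply(np.array([float(a) for a in sys.argv[1:4]])-s["ee_pos"])*1000).round(1))
E
python3 - <<'E'
from h import *
np.set_printoptions(precision=4,suppress=True)
t=capture("top"); s=capture("scene")
def tri(a,b):
    o1,d1=ray(t,[a]);o2,d2=ray(s,[b]);d1=d1[0]/np.linalg.norm(d1);d2=d2[0]/np.linalg.norm(d2)
    A=np.c_[d1,-d2];x=np.linalg.lstsq(A,o2-o1,rcond=None)[0]
    p,q=o1+x[0]*d1,o2+x[1]*d2
    return (p+q)/2,np.linalg.norm(p-q)
T=lambda x,y:(x/3+250-.33,y/3+130-.33)
S=lambda x,y:(x/2.7+160-.3,y/2.7+150-.3)
for n,a,b in[("far+y",(480,124),(345,349)),("far-y",(735,157),(152,547)),("lowstop+y outer top",(469,294),(223,291)),("lowstop-y",(697,325),(47,452)),
 ("stop+y inner",(537,303),(178,332)),("stop-y inner",(632,314),(104,405))]:
    print(n,*tri(T(*a),S(*b)))
E
python3 -m inch '[[[0,0,0,10.17],[0,0,0,10.17],[0,0,0,10.17],[0,0,0,10.17],[0,0,0,10.17]]]' 0
python3 -m inch '[[[0,0,0,10.17],[0,0,0,10.17],[0,0,0,0]]]'
python3 go.py 0.545 0.081 0.15
```

```text
far+y [ 0.6099 -0.2144  0.055 ] 0.0026776096552613682
far-y [ 0.5826 -0.4201  0.0605] 0.0018672649157835145
lowstop+y outer top [ 0.4747 -0.206   0.0304] 0.00029053531150257923
lowstop-y [ 0.447  -0.3962  0.0279] 0.001682828236553722
stop+y inner [ 0.4678 -0.2602  0.033 ] 0.003404074998370161
stop-y inner [ 0.4571 -0.3417  0.027 ] 0.002226253731033667
time_s: 1.02
ee_pos: [0.1834, 0.5975, 0.2146]
eef_rot: [0.561, 0.828, -0.0, 0.0]
wrist_force: [0.0, -0.2, 0.1]
gripper_width: 0.0922
time_s: 1.4
ee_pos: [0.1834, 0.5975, 0.2146]
eef_rot: [0.696, 0.718, 0.0, 0.0]
wrist_force: [-0.2, 0.0, 0.5]
gripper_width: 0.0919
t 1.40 pos [0.1834 0.5975 0.2146] yaw 1.82 w 0.0919 F [-0.2  0.   0.5]
tool delta mm [-527.7  345.    64.6]
```

```bash

python3 -m inch '[[[-0.048,0.0314,0.005,0],[-0.048,0.0314,0.005,0],[-0.048,0.0314,0.005,0],[-0.048,0.0314,0.005,0],[-0.048,0.0314,0.005,0]]]' 60
python3 -m inch '[[[-0.048,0.0314,0.005,0],[-0.048,0.0314,0.005,0],[-0.048,0.0314,0.005,0],[-0.048,0.0314,0.005,0],[-0.048,0.0314,0.005,0]]]'
python3 -m inch '[[[-0.048,0.031,0.005,0],[0,0,0,0],[0,0,0,0]]]'
python3 go.py 0.545 0.081 0.15
python3 - <<'E'
from meas import *
c=capture("wrist"); cv2.imwrite("pics/w1.png",c["color"][:,:,::-1])
for n,m in masks(c).items():
  if n in("yellow","blue","red"):
    for x in blobs(m,150): print(n,x[0],x[1],onz(c,[x[0]],.079)[0].round(4))
print(c["extrinsics"][:3,3])
E
```

```text
time_s: 2.02
ee_pos: [0.3485, 0.361, 0.1897]
eef_rot: [0.694, 0.72, 0.0, 0.0]
wrist_force: [0.3, 0.6, 0.3]
gripper_width: 0.0703
time_s: 2.65
ee_pos: [0.5129, 0.1256, 0.1647]
eef_rot: [0.694, 0.72, 0.0, 0.0]
wrist_force: [0.1, -0.2, -0.7]
gripper_width: 0.0704
time_s: 3.02
ee_pos: [0.5439, 0.0803, 0.1594]
eef_rot: [0.696, 0.718, -0.0, -0.0]
wrist_force: [-0.3, 0.4, -0.6]
gripper_width: 0.0705
t 3.02 pos [0.5439 0.0803 0.1594] yaw 1.84 w 0.0705 F [-0.3  0.4 -0.6]
tool delta mm [0.7 1.1 9.4]
blue [295.8 241.8] 203 [0.5223 0.0487 0.079 ]
blue [323.3 275.9] 640 [0.5467 0.0173 0.079 ]
[0.54141213 0.15527879 0.32994189]
```

View pics/w1.png

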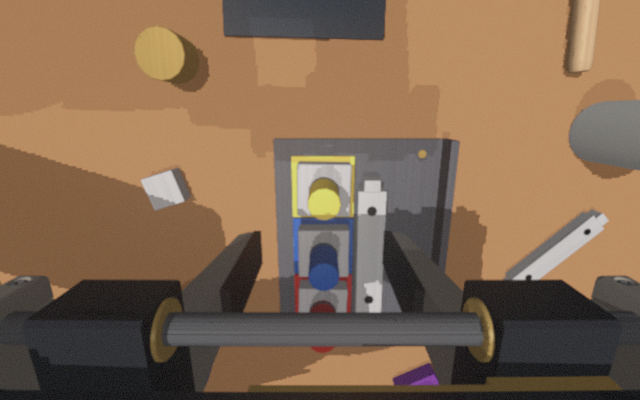

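The wrist view shows the yellow knob top at (324,203), on the yellow pad at (323,187), with blue and red below it and the bar to the right.

```bash

python3 - <<'E'
from meas import *
c=capture("wrist");H=hsv(c)
print(H[203,324],H[190,324],H[158,320],H[186,323])
print("knob",onz(c,[(323.7,203)],.079)[0].round(4))
# fit knob-top circle: bright yellow
h,s,v=[H[:,:,i].astype(int) for i in range(3)]
m=(h>20)&(h<36)&(s>150)&(v>190); m[:,:300]=0;m[:,350:]=0
for x in blobs(m,30):
  k=np.argwhere(x[2])[:,::-1]; print(x[0],x[1],cv2.minEnclosingCircle(k.astype(np.float32)),k.min(0),k.max(0))
print("pad corners",onz(c,[(291.5,156.5),(355,156.5),(355,216.5),(293,216.5)],.011).round(4))
cv2.imwrite("pics/w1c.png",cv2.resize(c["color"][130:300,260:400,::-1],None,fx=4,fy=4,interpolation=cv2.INTER_CUBIC)[:600])
E
```

```text
[ 29 123 217] [ 29 123 209] [ 28 130 216] [ 23 142 140]
knob [0.5446 0.0844 0.079 ]
pad corners [[0.5115 0.1124 0.011 ]
 [0.5752 0.1146 0.011 ]
 [0.5791 0.0513 0.011 ]
 [0.5136 0.0491 0.011 ]]
```

View pics/w1c.png

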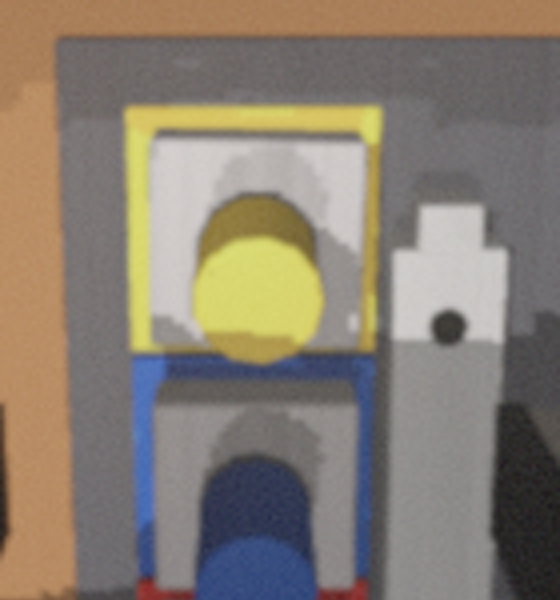

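```bash

python3 -m inch '[[[0.0017,0.001,0.03,0],[0,0,0.04,0],[0,0,0.03,0],[0,0,0.019,0],[0,0,0,0]]]'
python3 go.py 0.545 0.082 0.04
python3 -m inch '[[[0,0,0,0],[0,0,0,0],[0,0,0,0],[0,0,0,0]]]' 255 25
python3 go.py
```

```text
time_s: 3.75
ee_pos: [0.5437, 0.083, 0.0396]
eef_rot: [0.695, 0.719, -0.001, -0.001]
wrist_force: [-0.2, -0.3, 1.0]
gripper_width: 0.0702
t 3.75 pos [0.5437 0.083  0.0396] yaw 1.89 w 0.0702 F [-0.2 -0.3  1. ]
tool delta mm [-1.   1.3 -0.4]
time_s: 4.25
ee_pos: [0.5455, 0.082, 0.041]
eef_rot: [0.696, 0.718, 0.0, 0.0]
wrist_force: [0.9, 0.9, -0.2]
gripper_width: 0.0322
t 4.25 pos [0.5455 0.082  0.041 ] yaw 1.75 w 0.0322 F [ 0.9  0.9 -0.2]
```

```bash

python3 -m inch '[[[0,0,0,0],[0,0,0,0]]]'
python3 - <<'E'
from h import *
for i in range(3): print(readout.get_state()["ee_pos"])
E
```

```text
time_s: 4.5
ee_pos: [0.5453, 0.082, 0.0408]
eef_rot: [0.696, 0.718, 0.0, 0.0]
wrist_force: [-1.8, -1.1, 5.4]
gripper_width: 0.0272
[0.54534514 0.08195056 0.04084635]
[0.54534514 0.08195056 0.04084635]
[0.54534514 0.08195056 0.04084635]
```

```bash

python3 -m inch '[[[0,0,-0.01,0],[0,0,-0.03,0],[0,0,-0.04,0],[0,0,-0.02,0]]]'
python3 -m inch '[[[0.0533,-0.0024,0,0],[0.0533,-0.0024,0,0],[0.0533,-0.0024,0,0],[0.0533,-0.0024,0,0],[0.0533,-0.0025,0,0]]]'
python3 -m inch '[[[0.0531,-0.0025,0,0],[0,0,0.03,0],[0,0,0.04,0],[0,0,0.03,0],[0,0,0,0]]]'
python3 -m inch '[[[0,0,0.003,0],[0,0,0,0]]]'
python3 go.py 0.521 0.401 0.0328
```

```text
time_s: 5.0
ee_pos: [0.5458, 0.0821, 0.1427]
eef_rot: [0.696, 0.718, 0.001, 0.001]
wrist_force: [0.7, 0.3, -4.6]
gripper_width: 0.0274
time_s: 5.62
ee_pos: [0.5244, 0.3494, 0.1405]
eef_rot: [0.696, 0.718, -0.0, -0.0]
wrist_force: [1.1, -0.2, -4.4]
gripper_width: 0.0275
time_s: 6.25
ee_pos: [0.5188, 0.3994, 0.038]
eef_rot: [0.696, 0.718, -0.003, -0.0]
wrist_force: [-0.2, -0.1, -3.1]
gripper_width: 0.0272
time_s: 6.5
ee_pos: [0.5217, 0.4015, 0.039]
eef_rot: [0.696, 0.718, 0.001, 0.0]
wrist_force: [0.0, -0.0, -4.3]
gripper_width: 0.0277
t 6.50 pos [0.5217 0.4015 0.039 ] yaw 1.74 w 0.0277 F [ 0.  -0.  -4.3]
tool delta mm [-0.4 -0.8  6.2]
```

```bash

python3 -m inch '[[[0,0,0.002,0],[0,0,0.001,0],[0,0,0,0]]]'
python3 -m inch '[[[0,0,0.001,0],[0,0,0,0],[0,0,0,0]]]'
python3 -m inch '[[[0,0,0.001,0],[0,0,0,0],[0,0,0,0]]]'
```

```text
time_s: 6.88
ee_pos: [0.521, 0.401, 0.0347]
eef_rot: [0.696, 0.718, 0.0, 0.0]
wrist_force: [-0.1, 0.0, -4.8]
gripper_width: 0.0272
time_s: 7.25
ee_pos: [0.5209, 0.401, 0.0335]
eef_rot: [0.696, 0.718, -0.0, -0.0]
wrist_force: [-0.1, -0.3, -4.9]
gripper_width: 0.0274
time_s: 7.62
ee_pos: [0.5211, 0.401, 0.033]
eef_rot: [0.696, 0.718, 0.0, 0.0]
wrist_force: [-1.8, -3.2, 4.1]
gripper_width: 0.0276
```

```bash

python3 -m inch '[[[0,0,0,0],[0,0,0,0],[0,0,0,0],[0,0,-0.01,0],[0,0,-0.03,0]]]' 60
python3 -m inch '[[[0,0,-0.05,0],[0,0,-0.025,0],[-0.0552,0.002,0,0],[-0.0552,0.002,0,0],[-0.0552,0.002,0,0]]]'
python3 -m inch '[[[-0.0552,0.002,0,0],[-0.0552,0.002,0,0],[-0.0552,0.002,0,0],[-0.055,0.002,0,0],[0,0,0,0]]]'
python3 go.py .547 .0153 .0405
python3 - <<'E'
from meas import *
c=capture("wrist"); cv2.imwrite("pics/w2.png",c["color"][:,:,::-1])
E
```

```text
time_s: 8.25
ee_pos: [0.5201, 0.4003, 0.0721]
eef_rot: [0.696, 0.718, -0.001, -0.0]
wrist_force: [0.6, 0.7, 0.0]
gripper_width: 0.0702
time_s: 8.88
ee_pos: [0.5321, 0.2343, 0.1485]
eef_rot: [0.696, 0.718, 0.001, 0.0]
wrist_force: [0.6, -0.6, -1.2]
gripper_width: 0.0699
time_s: 9.5
ee_pos: [0.547, 0.0123, 0.1484]
eef_rot: [0.698, 0.716, 0.0, 0.001]
wrist_force: [0.2, 0.3, 0.3]
gripper_width: 0.0705
t 9.50 pos [0.547  0.0123 0.1484] yaw 1.51 w 0.0705 F [0.2 0.3 0.3]
tool delta mm [ 3.000e+00 -1.000e-01  1.079e+02]
```

View pics/w2.png

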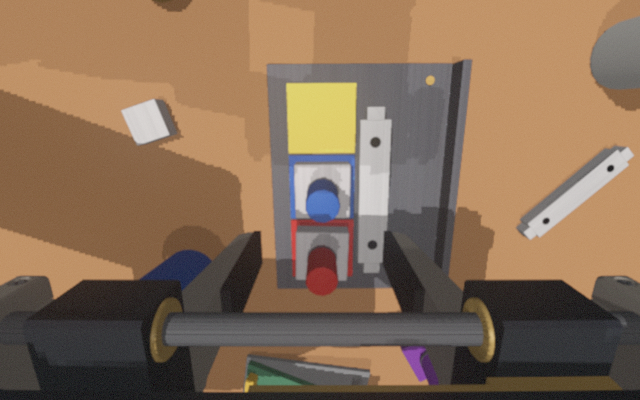

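The wrist view shows the empty yellow pad at (321,118), with the blue gauge at (322,203) and the red at (321,276). With the yellow pad clear, I can measure its centre directly.

```bash

python3 -m inch '[[[0,0,0,0],[0,0,0,0]]]'
python3 go.py .547 .0153 .0405
python3 - <<'E'
from meas import *
c=capture("wrist"); H=hsv(c);h,s,v=[H[:,:,i].astype(int) for i in range(3)]
m=(h>20)&(h<36)&(s>100)&(v>120)
for x in blobs(m,2000):
    b=cv2.boxPoints(corners(x[2]));P=onz(c,b,.011);print(x[0],x[1],P.round(4),P.mean(0))
m=(h>95)&(h<130)&(s>100)
for x in blobs(m,300):
    if x[0][0]<250: continue
    k=np.argwhere(x[2])[:,::-1];print(x[0],x[1],k.min(0),k.max(0))
print(onz(c,[(322.5,204)],.079))
E
```

```text
time_s: 9.8
ee_pos: [0.5467, 0.0167, 0.1477]
eef_rot: [0.696, 0.718, 0.0, -0.0]
wrist_force: [-0.5, 0.4, 0.1]
gripper_width: 0.0705
t 9.80 pos [0.5467 0.0167 0.1477] yaw 1.84 w 0.0705 F [-0.5  0.4  0.1]
tool delta mm [ -1.5   0.2 107.2]
[322.  122.7] 4864 [[0.511  0.1126 0.011 ]
 [0.5751 0.1147 0.011 ]
 [0.579  0.0506 0.011 ]
 [0.5113 0.0484 0.011 ]] [0.54410023 0.08159485 0.011     ]
[317.9 178.4] 689 [290 160] [354 222]
[322.5 210.5] 874 [307 194] [339 227]
[[0.54651159 0.02280622 0.079     ]]
```

```bash

python3 -m inch '[[[-0.001,0,0.03,0],[0,0,0.04,0],[0,0,0.03,0],[0,0,0.007,0],[0,0,0,0]]]'
python3 -m inch '[[[0,0,0,0],[0,0,0,0],[0,0,0,0],[0,0,0,0],[0,0,0,0]]]' 255 25
python3 -m inch '[[[0,0,0,0],[0,0,0,0]]]'
python3 go.py .521 .331 .033
```

```text
time_s: 10.48
ee_pos: [0.5468, 0.0149, 0.0408]
eef_rot: [0.696, 0.718, -0.0, -0.0]
wrist_force: [0.1, 0.5, -0.1]
gripper_width: 0.0703
time_s: 11.1
ee_pos: [0.5471, 0.0144, 0.0408]
eef_rot: [0.696, 0.718, 0.0, 0.0]
wrist_force: [0.9, 0.7, 1.8]
gripper_width: 0.0273
time_s: 11.35
ee_pos: [0.5471, 0.0144, 0.0408]
eef_rot: [0.696, 0.718, 0.0, 0.0]
wrist_force: [2.1, -0.2, 3.3]
gripper_width: 0.0273
t 11.35 pos [0.5471 0.0144 0.0408] yaw 1.75 w 0.0273 F [ 2.1 -0.2  3.3]
tool delta mm [317.3 -16.4   7.7]
```

```bash

python3 -m inch '[[[0,0,-0.01,0],[0,0,-0.03,0],[0,0,-0.04,0],[0,0,-0.02,0]]]'
python3 -m inch '[[[0.053,-0.0027,0,0],[0.053,-0.0027,0,0],[0.053,-0.0027,0,0],[0.053,-0.0027,0,0],[0.053,-0.0027,0,0]]]'
python3 -m inch '[[[0.0523,-0.0029,0,0],[0,0,0.03,0],[0,0,0.04,0],[0,0,0.03,0],[0,0,0.004,0]]]'
python3 -m inch '[[[0,0,0.001,0],[0,0,0.001,0],[0,0,0,0],[0,0,0,0]]]'
python3 -m inch '[[[0,0,0.001,0],[0,0,0,0],[0,0,0,0]]]'
python3 -m inch '[[[0,0,0.0007,0],[0,0,0,0],[0,0,0,0]]]'
```

```text
time_s: 11.85
ee_pos: [0.5469, 0.0144, 0.1426]
eef_rot: [0.696, 0.718, 0.0, 0.0]
wrist_force: [-0.2, -0.0, -4.1]
gripper_width: 0.0271
time_s: 12.48
ee_pos: [0.5241, 0.2802, 0.1406]
eef_rot: [0.696, 0.718, -0.001, -0.0]
wrist_force: [1.1, -0.3, -4.0]
gripper_width: 0.0272
time_s: 13.1
ee_pos: [0.5185, 0.3298, 0.0344]
eef_rot: [0.696, 0.718, -0.003, -0.001]
wrist_force: [-0.1, 0.9, -3.3]
gripper_width: 0.0273
time_s: 13.6
ee_pos: [0.521, 0.3312, 0.0353]
eef_rot: [0.696, 0.718, 0.0, 0.0]
wrist_force: [-0.8, 0.3, -3.9]
gripper_width: 0.0278
time_s: 13.98
ee_pos: [0.5206, 0.331, 0.0335]
eef_rot: [0.696, 0.718, -0.0, -0.0]
wrist_force: [0.8, -0.2, -4.1]
gripper_width: 0.0275
time_s: 14.35
ee_pos: [0.5207, 0.3311, 0.033]
eef_rot: [0.696, 0.718, 0.0, 0.0]
wrist_force: [-0.2, -0.5, -1.3]
gripper_width: 0.028
```

```bash

python3 -m inch '[[[0,0,0.0003,0],[0,0,0,0]]]'
python3 -m inch '[[[0,0,0,0],[0,0,0,0],[0,0,0,0],[0,0,-0.01,0],[0,0,-0.03,0]]]' 60
python3 -m inch '[[[0,0,-0.05,0],[0,0,-0.02,0],[-0.0547,0.0023,0,0],[-0.0547,0.0023,0,0],[-0.0547,0.0023,0,0]]]'
python3 -m inch '[[[-0.0547,0.0023,0,0],[-0.0547,0.0023,0,0],[-0.0547,0.0023,0,0],[-0.0547,0.0023,0,0],[0,0,0,0]]]'
python3 -m inch '[[[0,0,0,0],[0,0,0,0]]]'
python3 go.py .549 -.051 .0408
```

```text
time_s: 14.6
ee_pos: [0.5207, 0.331, 0.0329]
eef_rot: [0.696, 0.718, 0.0, 0.0]
wrist_force: [-1.8, -2.2, 4.0]
gripper_width: 0.0276
time_s: 15.22
ee_pos: [0.5197, 0.3305, 0.0722]
eef_rot: [0.696, 0.718, -0.001, -0.0]
wrist_force: [-0.9, 0.1, -0.0]
gripper_width: 0.0706
time_s: 15.85
ee_pos: [0.5327, 0.1659, 0.1435]
eef_rot: [0.696, 0.718, 0.001, 0.0]
wrist_force: [0.7, -0.5, 0.2]
gripper_width: 0.0702
time_s: 16.48
ee_pos: [0.5488, -0.0543, 0.1434]
eef_rot: [0.698, 0.716, 0.0, 0.001]
wrist_force: [0.7, 0.9, 0.5]
gripper_width: 0.0704
time_s: 16.73
ee_pos: [0.5484, -0.0499, 0.1428]
eef_rot: [0.696, 0.718, 0.0, -0.0]
wrist_force: [-0.3, 1.0, 0.0]
gripper_width: 0.0703
t 16.73 pos [ 0.5484 -0.0499  0.1428] yaw 1.83 w 0.0703 F [-0.3  1.   0. ]
tool delta mm [ -1.2   0.5 102. ]
```

```bash

python3 -m inch '[[[-0.0005,0.0004,0.03,0],[0,0,0.04,0],[0,0,0.025,0],[0,0,0.007,0],[0,0,0,0]]]'
python3 -m inch '[[[0,0,0,0],[0,0,0,0],[0,0,0,0],[0,0,0,0],[0,0,0,0]]]' 255 25
python3 -m inch '[[[0,0,0,0],[0,0,0,0]]]'
python3 go.py .521 .261 .033
```

```text
time_s: 17.35
ee_pos: [0.549, -0.051, 0.0408]
eef_rot: [0.696, 0.718, -0.0, -0.0]
wrist_force: [0.6, -0.1, -0.7]
gripper_width: 0.0699
time_s: 17.98
ee_pos: [0.5487, -0.0517, 0.0407]
eef_rot: [0.696, 0.718, -0.0, -0.0]
wrist_force: [-1.2, -0.0, 2.8]
gripper_width: 0.0273
time_s: 18.23
ee_pos: [0.5487, -0.0517, 0.0407]
eef_rot: [0.696, 0.718, -0.0, -0.0]
wrist_force: [-2.1, -0.1, 5.1]
gripper_width: 0.0277
t 18.23 pos [ 0.5487 -0.0517  0.0407] yaw 1.75 w 0.0277 F [-2.1 -0.1  5.1]
tool delta mm [313.4 -18.1   7.7]
```

```bash

python3 -m inch '[[[0,0,-0.01,0],[0,0,-0.03,0],[0,0,-0.04,0],[0,0,-0.02,0]]]'
python3 -m inch '[[[0.0522,-0.003,0,0],[0.0522,-0.003,0,0],[0.0522,-0.003,0,0],[0.0522,-0.003,0,0],[0.0522,-0.003,0,0]]]'
python3 -m inch '[[[0.0524,-0.0031,0,0],[0,0,0.03,0],[0,0,0.04,0],[0,0,0.03,0],[0,0,0.004,0]]]'
python3 -m inch '[[[0,0,0.001,0],[0,0,0.0015,0],[0,0,0,0],[0,0,0,0]]]'
python3 -m inch '[[[0,0,0.0008,0],[0,0,0,0],[0,0,0,0]]]'
python3 -m inch '[[[0,0,0.0005,0],[0,0,0,0],[0,0,0,0]]]'
```

```text
time_s: 18.73
ee_pos: [0.5497, -0.0517, 0.1429]
eef_rot: [0.696, 0.718, 0.001, 0.001]
wrist_force: [0.0, 1.2, -3.8]
gripper_width: 0.0272
time_s: 19.35
ee_pos: [0.5255, 0.2105, 0.1409]
eef_rot: [0.696, 0.718, 0.0, 0.0]
wrist_force: [1.1, -0.2, -2.9]
gripper_width: 0.0274
time_s: 19.98
ee_pos: [0.5196, 0.2604, 0.0348]
eef_rot: [0.696, 0.718, -0.002, -0.001]
wrist_force: [-0.5, -1.1, -2.9]
gripper_width: 0.0274
time_s: 20.48
ee_pos: [0.5215, 0.2612, 0.0347]
eef_rot: [0.696, 0.718, 0.0, 0.0]
wrist_force: [0.7, 0.6, -3.6]
gripper_width: 0.0273
time_s: 20.85
ee_pos: [0.5212, 0.261, 0.0333]
eef_rot: [0.696, 0.718, -0.0, 0.0]
wrist_force: [0.1, -0.2, -4.5]
gripper_width: 0.0273
time_s: 21.22
ee_pos: [0.5212, 0.2611, 0.0328]
eef_rot: [0.696, 0.718, 0.0, 0.0]
wrist_force: [0.0, 0.1, -1.3]
gripper_width: 0.0276
```

```bash

python3 -m inch '[[[0,0,0.0003,0],[0,0,0,0]]]'
python3 -m inch '[[[0,0,0,0],[0,0,0,0],[0,0,0,0],[0,0,-0.01,0],[0,0,-0.03,0]]]' 60
python3 -m inch '[[[0,0,-0.05,0],[0,0,-0.03,0],[-0.05,0.0132,0,0],[-0.05,0.0132,0,0],[-0.05,0.0132,0,0]]]' 85
python3 -m inch '[[[-0.05,0.0132,0,0],[-0.05,0.0132,0,0],[0,0,0,0],[0,0,0,0]]]'
python3 go.py .595 .013 .014
python3 - <<'E'
from meas import *
c=capture("wrist"); cv2.imwrite("pics/w3.png",c["color"][:,:,::-1])
c=capture("top"); cv2.imwrite("pics/t3.png",c["color"][:,:,::-1])
E
```

```text
time_s: 21.48
ee_pos: [0.5212, 0.261, 0.0327]
eef_rot: [0.696, 0.718, 0.0, 0.0]
wrist_force: [-1.4, -1.3, 2.0]
gripper_width: 0.0273
time_s: 22.1
ee_pos: [0.5202, 0.2606, 0.0722]
eef_rot: [0.696, 0.718, -0.001, -0.0]
wrist_force: [-0.2, -0.6, 1.0]
gripper_width: 0.0702
time_s: 22.72
ee_pos: [0.5658, 0.111, 0.1535]
eef_rot: [0.696, 0.718, 0.0, 0.0]
wrist_force: [0.9, -0.8, 0.0]
gripper_width: 0.0608
time_s: 23.22
ee_pos: [0.5946, 0.0135, 0.1528]
eef_rot: [0.697, 0.717, 0.0, -0.0]
wrist_force: [-0.2, 0.5, 0.0]
gripper_width: 0.0613
t 23.23 pos [0.5946 0.0135 0.1528] yaw 1.70 w 0.0613 F [-0.2  0.5  0. ]
tool delta mm [ -0.5   0.4 138.8]
```

View pics/w3.png

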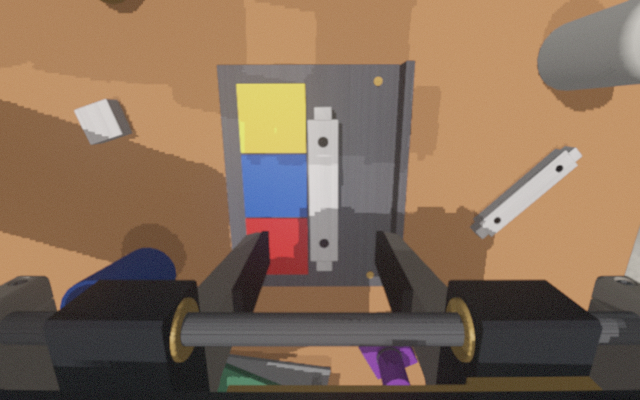

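View pics/t3.png

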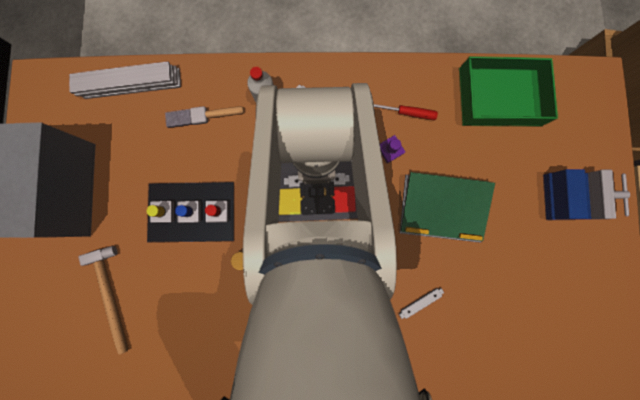

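The gauges stand in a row on the mat: top-view knobs at (152,211), (181,211) and (211,211). The wrist view shows all three pads bare and the bar running from (322,107) to (324,270).

```bash

python3 - <<'E'
from meas import *
np.set_printoptions(precision=4,suppress=True)
c=capture("wrist"); H=hsv(c);h,s,v=[H[:,:,i].astype(int) for i in range(3)]
R=np.zeros(h.shape,bool);R[70:290,228:400]=1
def rp(m,z,n):
    x=max(blobs(m&R,200),key=lambda x:x[1]);b=cv2.boxPoints(corners(x[2]));P=onz(c,b+0.0,z)
    d=P[1]-P[0];e=P[2]-P[1];print(n,x[1],P.mean(0)[:2],np.linalg.norm(d),np.linalg.norm(e),np.degrees(np.arctan2(d[1],d[0])),np.degrees(np.arctan2(e[1],e[0])))
rp((s<35)&(v>120),.028,"bar")
rp((h>20)&(h<36)&(s>100)&(v>120),.011,"yellow")
rp((h>100)&(h<130)&(s>100),.011,"blue")
rp(((h<6)|(h>174))&(s>150),.011,"red")
E
```

```text
bar 7554 [0.557  0.0277] 0.0964388824274329 0.1927075416744338 1.7996139632661863 -87.32060570076891
yellow 4694 [0.5435 0.0817] 0.06409190249894 0.06385103590333027 1.7905277480752084 -88.87813282398109
blue 3906 [0.5455 0.0153] 0.06294203326964133 0.06307617322955367 1.849700578510928 -88.89279040685474
red 2298 [ 0.5477 -0.0503] 0.062191401715989685 0.06407360057847847 3.273396547331977 -87.67786014345391
```

```bash

python3 - <<'E'
from meas import *
np.set_printoptions(precision=4,suppress=True)
c=capture("wrist"); H=hsv(c);h,s,v=[H[:,:,i].astype(int) for i in range(3)]
print(v[190,300:350],s[190,323])
m=(s<60)&(v>140);m[:70]=0;m[290:]=0;m[:,:300]=0;m[:,350:]=0
for x in blobs(m,200):
    b=cv2.boxPoints(corners(x[2]));P=onz(c,b,.028);print(x[0],x[1],P.mean(0),P[:,:2].tolist())
E
```

```text
[195 196 197 196 197 192 164 122 136 188 214 218 219 218 216 216 216 216
 218 217 215 214 217 212 213 214 214 212 212 212 212 214 217 216 216 215
 214 194 144 101  92 109 122 126 125 121 121 121 123 120] 6
[323.1 185.6] 4313 [0.5945 0.0138 0.028 ] [[0.5780110724921356, 0.09314772154753506], [0.6056948111405194, 0.09406299053879426], [0.6131087148653165, -0.0655646551132688], [0.581294751614391, -0.06663362986876849]]
```

```bash

python3 -m inch '[[[-0.0544,-0.0124,-0.01,0],[-0.0544,-0.0124,-0.01,0],[-0.0544,-0.0124,-0.01,0],[-0.0544,-0.0124,-0.01,0],[-0.0544,-0.0124,-0.01,0]]]'
python3 -m inch '[[[-0.0544,-0.0124,-0.01,0],[-0.0544,-0.0124,-0.01,0],[0,0,0,9.8],[0,0,0,0],[0,0,0,0]]]'
python3 go.py
python3 - <<'E'
from meas import *
c=capture("wrist"); cv2.imwrite("pics/w4.png",c["color"][:,:,::-1])
E
```

```text
time_s: 24.05
ee_pos: [0.5409, -0.2613, 0.203]
eef_rot: [0.696, 0.718, 0.0, 0.0]
wrist_force: [1.1, -0.7, -0.0]
gripper_width: 0.0613
time_s: 24.68
ee_pos: [0.5199, -0.369, 0.2223]
eef_rot: [0.753, 0.658, -0.0, -0.0]
wrist_force: [0.4, 0.4, -0.0]
gripper_width: 0.0612
t 24.68 pos [ 0.5199 -0.369   0.2223] yaw -7.78 w 0.0612 F [ 0.4  0.4 -0. ]
```

View pics/w4.png

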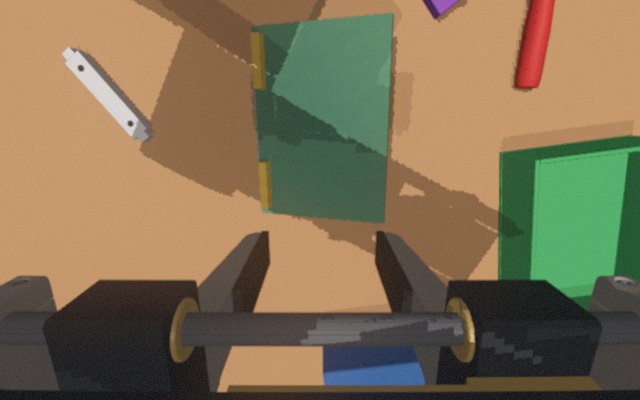

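The wrist view shows the rack squarely. The green face spans (255..392, 15..221), with stops at (259,60) and (265,185).

```bash

python3 - <<'E'
from meas import *
c=capture("wrist"); cv2.imwrite("pics/w4c.png",cv2.resize(c["color"][5:235,235:405,::-1],None,fx=2.6,fy=2.6,interpolation=cv2.INTER_CUBIC))
cv2.imwrite("pics/w4d.png",cv2.resize(c["color"][20:220,240:290,::-1],None,fx=3,fy=3,interpolation=cv2.INTER_CUBIC))
H=hsv(c);h,s,v=[H[:,:,i].astype(int) for i in range(3)]
m=(h>17)&(h<30)&(s>170)
m[:,:245]=0;m[:,280:]=0
for x in blobs(m,60): print(x[0],x[1],cv2.boxPoints(corners(x[2])).round(1).tolist())
g=(h>60)&(h<95)&(s>70);g[:,:240]=0;g[:,410:]=0;g[235:]=0
x=max(blobs(g,500),key=lambda x:x[1]);k,_=cv2.findContours(x[2].astype(np.uint8),0,1);print(cv2.approxPolyDP(max(k,key=cv2.contourArea),4,True)[:,0].tolist())
E
```

```text
[[257, 27], [273, 39], [268, 52], [274, 52], [271, 58], [277, 57], [280, 67], [266, 61], [276, 74], [268, 69], [269, 91], [262, 92], [270, 93], [262, 108], [274, 106], [268, 110], [272, 115], [263, 110], [266, 116], [260, 114], [270, 118], [262, 122], [270, 119], [265, 125], [272, 129], [260, 140], [262, 156], [268, 156], [274, 171], [274, 164], [281, 164], [277, 176], [282, 170], [283, 182], [286, 178], [300, 188], [307, 186], [302, 191], [308, 188], [308, 195], [316, 191], [316, 200], [321, 194], [325, 203], [327, 194], [328, 204], [336, 200], [335, 205], [342, 206], [348, 199], [350, 209], [362, 204], [365, 211], [370, 198], [378, 197], [378, 187], [384, 187], [383, 169], [377, 167], [386, 149], [391, 14]]
```

View pics/w4c.png

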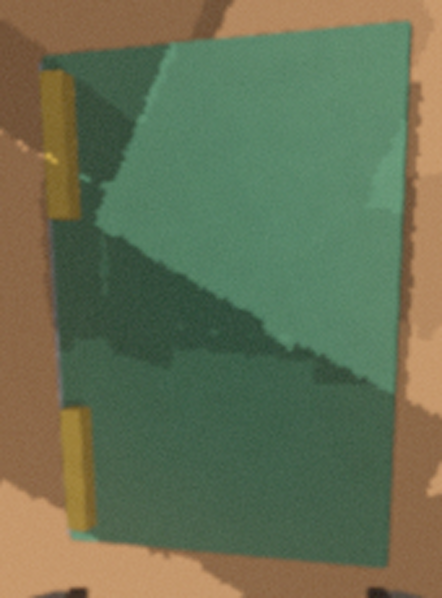

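View pics/w4d.png

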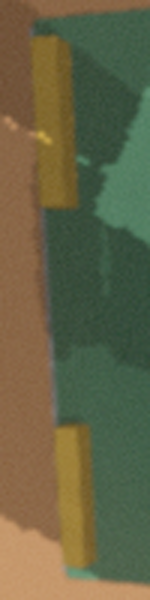

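```bash

python3 - <<'E'
from h import *
np.set_printoptions(precision=4,suppress=True)
w=capture("wrist");t=capture("top");s=capture("scene")
W=lambda x,y:(x/2.6+235-.3,y/2.6+5-.3)
T=lambda x,y:(x/3+250-.33,y/3+130-.33)
S=lambda x,y:(x/2.7+160-.3,y/2.7+150-.3)
pts=[W(71,72),W(80,218),W(90,408),W(96,528)]
E=np.array(w["extrinsics"]);print("cam",E[:3,3])
for z0 in(.014,.018,.022,.026):
    P=onz(w,pts,z0);d=P[0]-P[3];print(z0,"len",np.linalg.norm(d),"gap",np.linalg.norm(P[1]-P[2]),"mid",((P[0]+P[3])/2)[:2],((P[1]+P[2])/2)[:2],"yaw",np.degrees(np.arctan2(-d[0],d[1])))
def tri(l):
    A=np.zeros((3,3));b=np.zeros(3)
    for c,p in l:
        o,d=ray(c,[p]);d=d[0]/np.linalg.norm(d);M=np.eye(3)-np.outer(d,d);A+=M;b+=M@o
    X=np.linalg.solve(A,b); return X,[np.linalg.norm(proj(c,X)[0]-p).round(1) for c,p in l]
Q={}
for n,a,b,e in[("far+y",(410,22),(480,124),(345,349)),("far-y",(387,566),(735,157),(152,547)),("low+y",(43,58),None,(225,291)),("low-y",(72,540),None,(42,465))]:
    l=[(w,W(*a)),(s,S(*e))]+([(t,T(*b))] if b else []); X,r=tri(l);Q[n]=X;print(n,X,r)
print("W",np.linalg.norm(Q["far+y"]-Q["far-y"]),np.linalg.norm(Q["far+y"]-Q["low+y"]),np.linalg.norm(Q["far-y"]-Q["low-y"]))
ctr=(Q["far+y"]+Q["far-y"])/2;print("farmid",ctr)
E
```

```text
cam [ 0.53   -0.2947  0.3929]
0.014 len 0.1985113063131772 gap 0.08297502974304345 mid [ 0.4642 -0.3009] [ 0.4646 -0.301 ] yaw -7.126165547965321
0.018 len 0.1964157430093716 gap 0.0820991127452107 mid [ 0.4649 -0.3008] [ 0.4652 -0.3009] yaw -7.126165547965308
0.022 len 0.19432017970556603 gap 0.0812231957473779 mid [ 0.4656 -0.3008] [ 0.4659 -0.3008] yaw -7.126165547965311
0.026 len 0.19222461640176047 gap 0.08034727874954514 mid [ 0.4663 -0.3007] [ 0.4666 -0.3008] yaw -7.126165547965314
far+y [ 0.6094 -0.2137  0.0547] [np.float64(1.4), np.float64(0.7), np.float64(0.7)]
far-y [ 0.5821 -0.4202  0.0599] [np.float64(0.7), np.float64(0.7), np.float64(0.4)]
low+y [ 0.4653 -0.1953  0.0115] [np.float64(0.4), np.float64(0.2)]
low-y [ 0.4404 -0.4032  0.0119] [np.float64(1.5), np.float64(0.9)]
W 0.20830177917103804 0.15151054738868164 0.1506215097272885
farmid [ 0.5957 -0.317   0.0573]
```

```bash

python3 -m inch '[[[0,0,0,-9.53],[0.0543,0.0123,0.01,0],[0.0543,0.0123,0.01,0],[0.0543,0.0123,0.01,0],[0.0543,0.0123,0.01,0]]]'
python3 -m inch '[[[0.0543,0.0123,0.01,0],[0.0543,0.0123,0.01,0],[0.0543,0.0123,0.01,0],[0,0,0,0],[0,0,0,0]]]'
python3 go.py .5945 .0137 .018
```

```text
time_s: 25.55
ee_pos: [0.5635, -0.1498, 0.1824]
eef_rot: [0.698, 0.716, 0.0, 0.0]
wrist_force: [0.4, 0.5, 0.6]
gripper_width: 0.0611
time_s: 26.18
ee_pos: [0.5958, 0.0121, 0.1525]
eef_rot: [0.697, 0.717, -0.0, 0.0]
wrist_force: [0.7, -0.6, 1.1]
gripper_width: 0.0614
t 26.18 pos [0.5958 0.0121 0.1525] yaw 1.57 w 0.0614 F [ 0.7 -0.6  1.1]
tool delta mm [  1.7  -1.3 134.5]
```

```bash

python3 -m inch '[[[0,0,0.04,0],[0,0,0.04,0],[0,0,0.03,0],[0,0,0,0],[0,0,0,0]]]'
python3 go.py .5945 .0137 .018
```

```text
time_s: 26.8
ee_pos: [0.5967, 0.0112, 0.0438]
eef_rot: [0.698, 0.716, 0.0, 0.001]
wrist_force: [-0.0, -0.3, -0.1]
gripper_width: 0.0614
t 26.80 pos [0.5967 0.0112 0.0438] yaw 1.42 w 0.0614 F [-0.  -0.3 -0.1]
tool delta mm [ 2.6 -2.2 25.7]
```

```bash

python3 -m inch '[[[0.0025,-0.002,0.01,-0.35],[0,0,0.01,0],[0,0,0.0055,0],[0,0,0,0],[0,0,0,0]]]'
python3 go.py .5945 .0137 .018
python3 -m inch '[[[0,0,0,0],[0,0,0,0],[0,0,0,0],[0,0,0,0]]]' 255 40
python3 -m inch '[[[0,0,0,0],[0,0,0,0]]]'
python3 go.py
```

```text
time_s: 27.42
ee_pos: [0.594, 0.0146, 0.017]
eef_rot: [0.696, 0.718, 0.0, 0.0]
wrist_force: [0.6, -0.4, 0.4]
gripper_width: 0.0613
t 27.43 pos [0.594  0.0146 0.017 ] yaw 1.83 w 0.0613 F [ 0.6 -0.4  0.4]
tool delta mm [-0.9  0.5 -1. ]
time_s: 27.92
ee_pos: [0.5944, 0.0145, 0.0172]
eef_rot: [0.696, 0.718, 0.0, 0.0]
wrist_force: [2.2, -0.6, 0.2]
gripper_width: 0.0276
time_s: 28.18
ee_pos: [0.5943, 0.0145, 0.0172]
eef_rot: [0.696, 0.718, 0.0, 0.0]
wrist_force: [1.8, 0.4, -0.2]
gripper_width: 0.0273
t 28.18 pos [0.5943 0.0145 0.0172] yaw 1.83 w 0.0273 F [ 1.8  0.4 -0.2]
```

```bash

python3 -m inch '[[[0,0,-0.005,0],[0,0,-0.02,0],[0,0,-0.04,0],[0,0,-0.05,0],[0,0,-0.03,0]]]'
python3 -m inch '[[[0,0,0,0],[0,0,0,0]]]'
python3 go.py
python3 - <<'E'
from meas import *
c=capture("wrist"); cv2.imwrite("pics/w5.png",c["color"][:,:,::-1])
c=capture("scene"); cv2.imwrite("pics/s5.png",cv2.resize(c["color"][80:280,220:460,::-1],None,fx=2.5,fy=2.5))
E
```

```text
time_s: 28.8
ee_pos: [0.5944, 0.0146, 0.1657]
eef_rot: [0.696, 0.718, 0.001, 0.001]
wrist_force: [-0.2, 0.6, -4.8]
gripper_width: 0.0274
time_s: 29.05
ee_pos: [0.5928, 0.0145, 0.1611]
eef_rot: [0.696, 0.718, -0.001, -0.001]
wrist_force: [-0.5, -0.6, -4.9]
gripper_width: 0.0276
t 29.05 pos [0.5928 0.0145 0.1611] yaw 1.83 w 0.0276 F [-0.5 -0.6 -4.9]
```

View pics/w5.png

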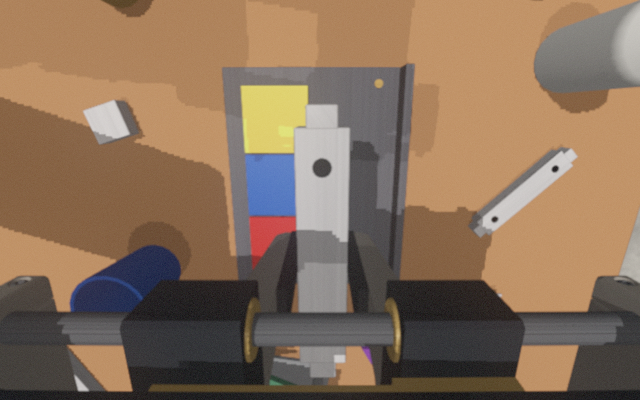

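View pics/s5.png

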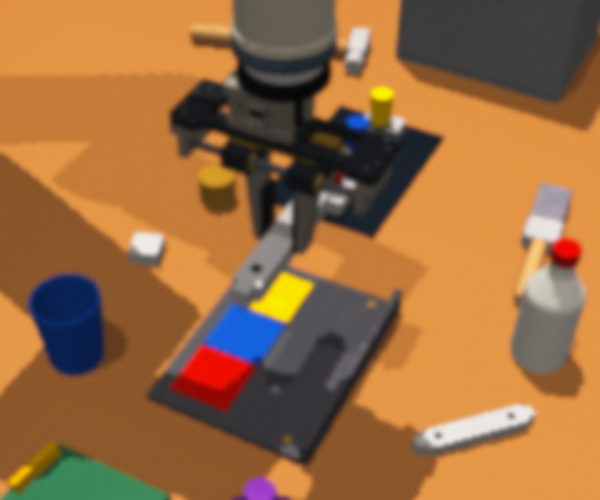

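The bar is held level; its ends are at (321,105) and (320,375) in the wrist view.

```bash

python3 - <<'E'
from h import *
c=capture("wrist");s=readout.get_state();z=s["ee_pos"][2]+.0108
P=onz(c,[(321.5,104.5),(323,127.5),(317,376)],z);print(P,(P[0]+P[2])/2,np.linalg.norm(P[0]-P[2]),s["ee_pos"])
E
python3 go.py .4815 -.3029 .15
```

```text
[[ 0.58940151  0.0933898   0.17109361]
 [ 0.59049104  0.08258598  0.17109361]
 [ 0.59185933 -0.06721889  0.17109361]] [0.59063042 0.01308545 0.17109361] 0.16062748734349463 [0.5926726  0.01450406 0.16029361]
t 29.20 pos [0.5927 0.0145 0.1603] yaw 1.83 w 0.0275 F [ 0.3 -0.6 -4.1]
tool delta mm [-313.7 -121.2   10.7]
```

```bash

python3 -m inch '[[[-0.0521,-0.0202,0,0],[-0.0521,-0.0202,0,0],[-0.0521,-0.0202,0,0],[-0.0521,-0.0202,0.01,0],[-0.0521,-0.0202,0.01,0]]]'
python3 -m inch '[[[-0.0521,-0.0202,0.01,0],[0,0,0,9.0],[0,0,0,0],[0,0,0,0],[0,0,0,0]]]'
python3 go.py .4816 -.3018 .0357
```

```text
time_s: 29.82
ee_pos: [0.5, -0.2504, 0.1408]
eef_rot: [0.696, 0.718, -0.0, -0.001]
wrist_force: [0.3, -0.1, -4.5]
gripper_width: 0.0274
time_s: 30.45
ee_pos: [0.483, -0.3011, 0.1319]
eef_rot: [0.749, 0.663, -0.0, -0.0]
wrist_force: [0.1, -0.3, -4.2]
gripper_width: 0.0272
t 30.45 pos [ 0.483  -0.3011  0.1319] yaw -7.00 w 0.0272 F [ 0.1 -0.3 -4.2]
tool delta mm [-0.9 -1.3 96.2]
```

```bash

python3 -m inch '[[[-0.0009,-0.0013,0.03,0.1],[0,0,0.03,0],[0,0,0.02,0],[0,0,0.007,0],[0,0,0,0]]]'
python3 -m inch '[[[0,0,0,0],[0,0,0,0]]]'
python3 go.py .4816 -.3018 .0357
python3 - <<'E'
from meas import *
c=capture("wrist"); cv2.imwrite("pics/w6.png",c["color"][:,:,::-1])
c=capture("scene"); cv2.imwrite("pics/s6.png",cv2.resize(c["color"][180:380,140:360,::-1],None,fx=3,fy=3,interpolation=cv2.INTER_CUBIC))
E
```

```text
time_s: 31.08
ee_pos: [0.4815, -0.3022, 0.045]
eef_rot: [0.75, 0.661, -0.0, -0.0]
wrist_force: [0.1, -0.7, -4.4]
gripper_width: 0.0279
time_s: 31.32
ee_pos: [0.4818, -0.3028, 0.0459]
eef_rot: [0.75, 0.661, 0.0, 0.001]
wrist_force: [-0.0, 0.0, -3.9]
gripper_width: 0.0273
t 31.32 pos [ 0.4818 -0.3028  0.0459] yaw -7.26 w 0.0273 F [-0.   0.  -3.9]
tool delta mm [ 1.  -0.4 10.2]
```

View pics/w6.png

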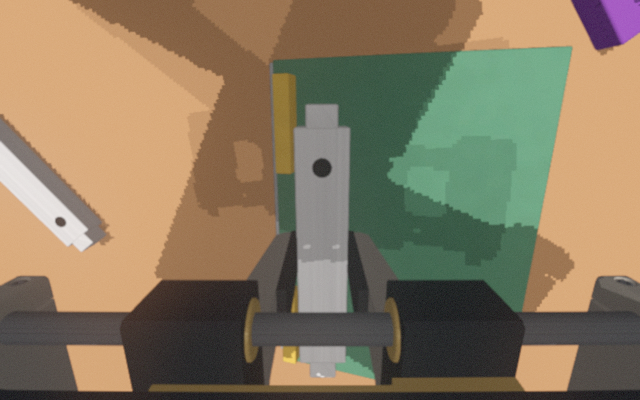

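View pics/s6.png

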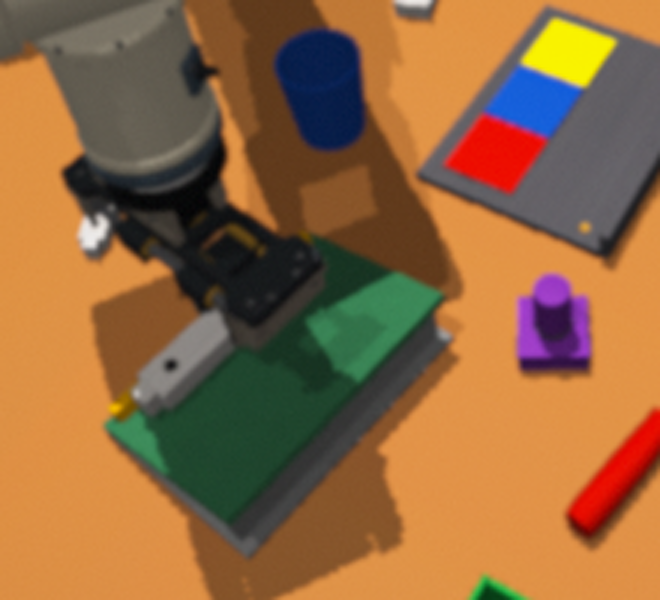

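```bash

python3 -m inch '[[[0.0008,0,0.004,0],[0,0,0.002,0],[0,0,0,0],[0,0,0,0]]]'
python3 -m inch '[[[0,0,0.001,0],[0,0,0,0],[0,0,0,0]]]'
python3 -m inch '[[[0,0,0.001,0],[0,0,0,0],[0,0,0,0]]]'
python3 go.py .4816 -.3018 .0357
```

```text
time_s: 31.92
ee_pos: [0.4814, -0.3017, 0.0389]
eef_rot: [0.751, 0.661, -0.0, -0.0]
wrist_force: [0.4, -1.0, -4.3]
gripper_width: 0.0274
time_s: 32.3
ee_pos: [0.4815, -0.3018, 0.0382]
eef_rot: [0.751, 0.661, 0.0, 0.0]
wrist_force: [0.7, 0.6, -0.3]
gripper_width: 0.0274
time_s: 32.67
ee_pos: [0.4815, -0.3018, 0.038]
eef_rot: [0.751, 0.661, 0.0, 0.0]
wrist_force: [-2.7, 1.7, 9.8]
gripper_width: 0.0276
t 32.67 pos [ 0.4815 -0.3018  0.038 ] yaw -7.27 w 0.0276 F [-2.7  1.7  9.8]
tool delta mm [0.  0.1 2.3]
```

```bash

python3 -m inch '[[[0,0,0,0],[0,0,0,0]]]' 176 10
python3 -m inch '[[[0,0,0,0],[0,0,0,0]]]' 173
python3 -m inch '[[[0,0,0,0],[0,0,0,0]]]' 170
python3 -m inch '[[[0,0,0,0],[0,0,0,0]]]' 167
python3 -m inch '[[[0,0,0,0],[0,0,0,0]]]' 164
python3 - <<'E'
from meas import *
c=capture("wrist"); cv2.imwrite("pics/w7.png",c["color"][:,:,::-1])
c=capture("scene"); cv2.imwrite("pics/s7.png",cv2.resize(c["color"][230:350,160:310,::-1],None,fx=5,fy=5,interpolation=cv2.INTER_CUBIC))
E
```

```text
time_s: 32.92
ee_pos: [0.481, -0.3017, 0.0368]
eef_rot: [0.75, 0.661, -0.0, -0.0]
wrist_force: [-1.7, -0.4, -0.7]
gripper_width: 0.0284
time_s: 33.17
ee_pos: [0.4812, -0.3017, 0.0368]
eef_rot: [0.751, 0.661, -0.0, -0.0]
wrist_force: [-1.7, -0.3, -1.1]
gripper_width: 0.0291
time_s: 33.42
ee_pos: [0.4814, -0.3017, 0.0369]
eef_rot: [0.751, 0.661, 0.0, -0.0]
wrist_force: [-1.1, -0.5, -1.2]
gripper_width: 0.0309
time_s: 33.67
ee_pos: [0.4814, -0.3017, 0.037]
eef_rot: [0.751, 0.661, 0.0, -0.0]
wrist_force: [-1.9, 0.5, -1.7]
gripper_width: 0.0317
time_s: 33.92
ee_pos: [0.4814, -0.3017, 0.037]
eef_rot: [0.751, 0.661, 0.0, -0.0]
wrist_force: [-1.7, 0.5, -1.3]
gripper_width: 0.0329
```

View pics/w7.png

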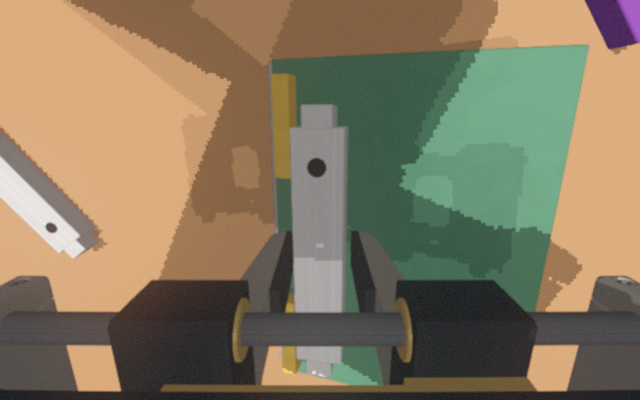

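View pics/s7.png

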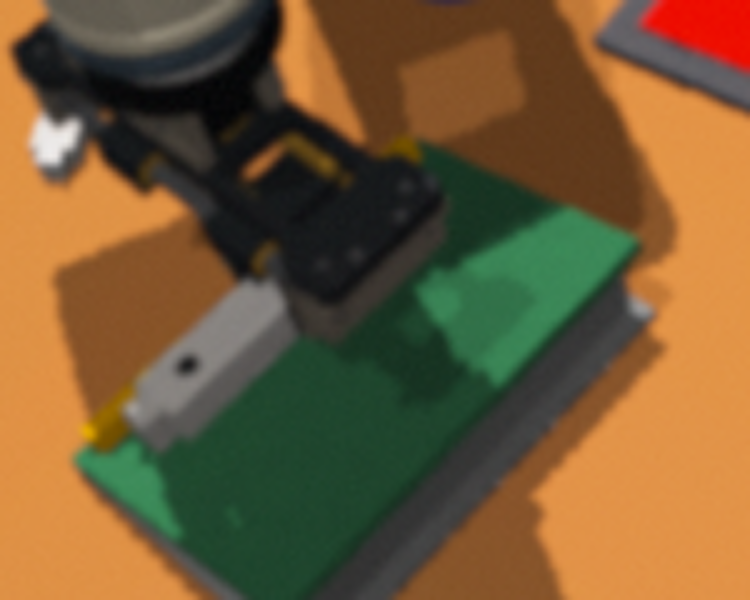

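```bash

python3 -m inch '[[[0,-0.001,0,0],[0,0,0,0]]]' 162
python3 -m inch '[[[0,-0.001,0,0],[0,0,0,0]]]' 160
python3 -m inch '[[[0,-0.001,0,0],[0,0,0,0]]]'
python3 -m inch '[[[0,-0.001,0,0],[0,0,0,0]]]' 158
python3 go.py
python3 - <<'E'
from meas import *
c=capture("wrist"); cv2.imwrite("pics/w8.png",c["color"][:,:,::-1])
c=capture("scene"); cv2.imwrite("pics/s8.png",cv2.resize(c["color"][230:350,160:310,::-1],None,fx=5,fy=5,interpolation=cv2.INTER_CUBIC))
E
```

```text
time_s: 34.28
ee_pos: [0.4802, -0.3015, 0.0369]
eef_rot: [0.751, 0.661, -0.0, -0.0]
wrist_force: [-1.7, 0.8, -0.9]
gripper_width: 0.0334
time_s: 34.52
ee_pos: [0.4799, -0.3017, 0.0373]
eef_rot: [0.751, 0.661, 0.0, 0.001]
wrist_force: [-0.4, -0.5, -0.8]
gripper_width: 0.0339
time_s: 34.78
ee_pos: [0.4785, -0.3014, 0.0371]
eef_rot: [0.751, 0.661, 0.0, 0.0]
wrist_force: [0.8, 0.4, -0.1]
gripper_width: 0.0347
time_s: 35.02
ee_pos: [0.4773, -0.3012, 0.037]
eef_rot: [0.751, 0.661, -0.0, -0.0]
wrist_force: [0.2, -0.5, 0.4]
gripper_width: 0.0348
t 35.02 pos [ 0.4773 -0.3012  0.037 ] yaw -7.27 w 0.0348 F [ 0.2 -0.5  0.4]
```

View pics/w8.png

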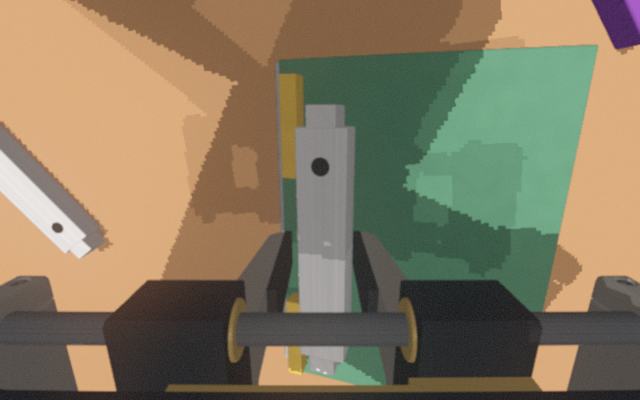

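View pics/s8.png

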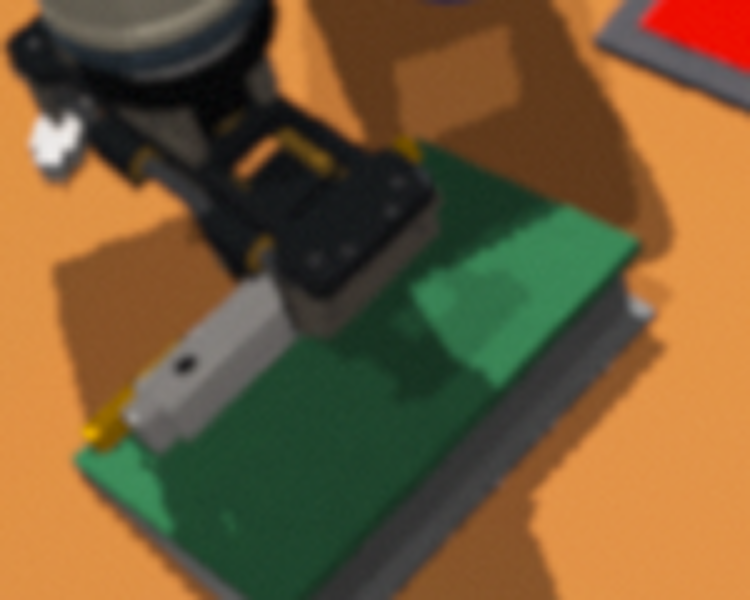

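```bash

python3 -m inch '[[[0,-0.001,0,0],[0,-0.001,0,0],[0,0,0,0]]]'
python3 -m inch '[[[0,-0.001,0,0],[0,0,0,0]]]'
python3 -m inch '[[[0,-0.001,0,0],[0,0,0,0]]]'
python3 -m inch '[[[0,-0.001,0,0],[0,0,0,0]]]'
python3 go.py
```

```text
time_s: 35.5
ee_pos: [0.4755, -0.301, 0.037]
eef_rot: [0.751, 0.661, 0.0, 0.0]
wrist_force: [1.1, -0.4, -0.1]
gripper_width: 0.0351
time_s: 35.75
ee_pos: [0.4745, -0.3009, 0.037]
eef_rot: [0.751, 0.661, 0.0, 0.0]
wrist_force: [1.6, -0.6, -0.2]
gripper_width: 0.035
time_s: 36.0
ee_pos: [0.4735, -0.3008, 0.037]
eef_rot: [0.751, 0.661, 0.0, 0.0]
wrist_force: [1.5, -0.3, -1.2]
gripper_width: 0.0349
time_s: 36.25
ee_pos: [0.4731, -0.3008, 0.0372]
eef_rot: [0.751, 0.661, 0.0, 0.001]
wrist_force: [5.4, 0.0, -0.7]
gripper_width: 0.0348
t 36.25 pos [ 0.4731 -0.3008  0.0372] yaw -7.28 w 0.0348 F [ 5.4  0.  -0.7]
```

```bash

python3 -m inch '[[[0,-0.001,0,0],[0,0,0,0],[0,0,0,0]]]'
python3 go.py
python3 - <<'E'
from meas import *
c=capture("wrist"); cv2.imwrite("pics/w9.png",cv2.resize(c["color"][50:230,240:400,::-1],None,fx=3.3,fy=3.3,interpolation=cv2.INTER_CUBIC))
c=capture("scene"); cv2.imwrite("pics/s9.png",cv2.resize(c["color"][230:350,160:310,::-1],None,fx=5,fy=5,interpolation=cv2.INTER_CUBIC))
E
```

```text
time_s: 36.62
ee_pos: [0.473, -0.3009, 0.0375]
eef_rot: [0.751, 0.661, 0.001, 0.001]
wrist_force: [7.3, 0.9, 0.3]
gripper_width: 0.035
t 36.62 pos [ 0.473  -0.3009  0.0375] yaw -7.28 w 0.0350 F [7.3 0.9 0.3]
```

View pics/w9.png

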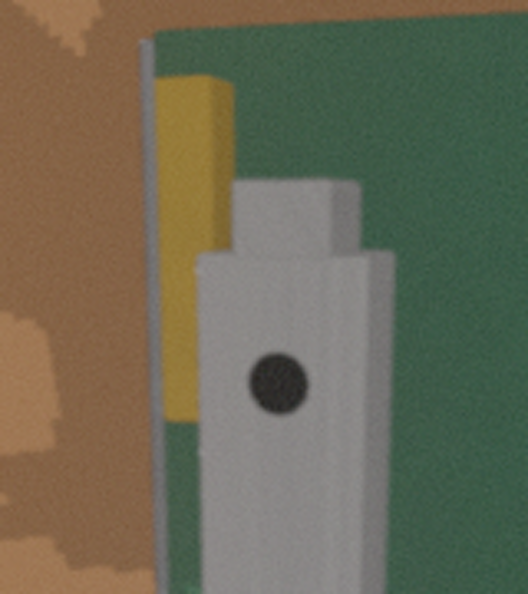

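View pics/s9.png

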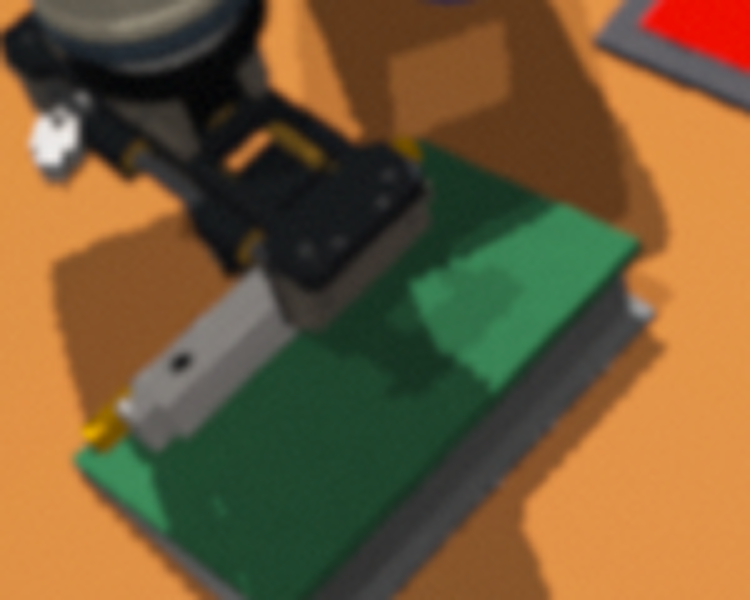

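```bash

python3 -m inch '[[[0,0.002,0,0],[0,0.0005,-0.004,0],[0,0,-0.02,0],[0,0,-0.05,0],[0,0,-0.055,0]]]'
python3 -m inch '[[[-0.05,0.01,-0.055,0],[-0.022,0.01,0,0],[0,0,0,0],[0,0,0,0]]]' 60
python3 go.py
python3 - <<'E'
from meas import *
c=capture("wrist"); cv2.imwrite("pics/w10f.png",c["color"][:,:,::-1]); cv2.imwrite("pics/w10.png",cv2.resize(c["color"][5:245,230:400,::-1],None,fx=2.5,fy=2.5,interpolation=cv2.INTER_CUBIC))
c=capture("scene"); cv2.imwrite("pics/s10.png",cv2.resize(c["color"][230:350,160:310,::-1],None,fx=5,fy=5,interpolation=cv2.INTER_CUBIC))
E
```

```text
time_s: 37.35
ee_pos: [0.4725, -0.3001, 0.1666]
eef_rot: [0.751, 0.661, -0.001, -0.002]
wrist_force: [-0.2, -0.4, -0.8]
gripper_width: 0.0346
time_s: 37.85
ee_pos: [0.4829, -0.3651, 0.2108]
eef_rot: [0.751, 0.661, -0.0, -0.001]
wrist_force: [-0.4, 0.7, 0.5]
gripper_width: 0.0698
t 37.85 pos [ 0.4829 -0.3651  0.2108] yaw -7.28 w 0.0698 F [-0.4  0.7  0.5]
```

View pics/w10.png

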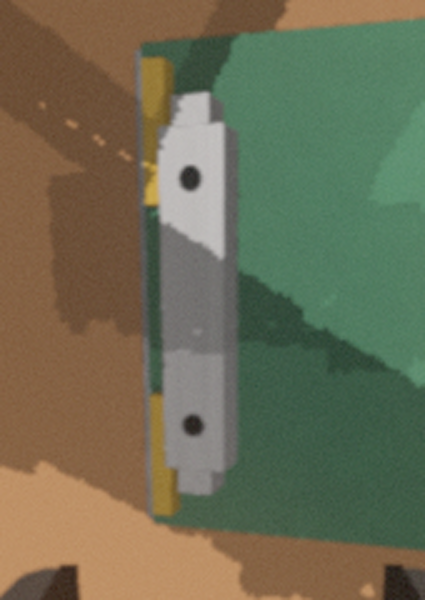

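View pics/s10.png

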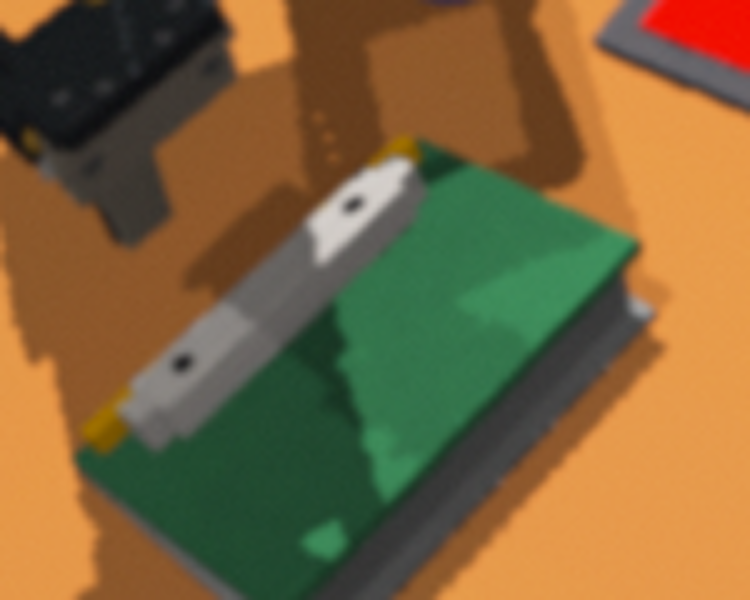

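The bar lies flat on the slope against both stops, with its tongues at (192,92) and (195,494) in the crop. I'll check the centring by casting rays onto the tilted planes.

```bash

python3 - <<'E'
from h import *
np.set_printoptions(precision=1,suppress=True)
c=capture("wrist")
yaw=np.radians(-7.2);O=np.array([.4653,-.3008,.0195])
h=np.array([np.cos(yaw),np.sin(yaw),0]);Y=np.array([-np.sin(yaw),np.cos(yaw),0]);X=h*np.cos(.3)+np.array([0,0,np.sin(.3)]);N=np.cross(X,Y)
def on(p,zz):
    o,d=ray(c,[(p[0]/2.5+229.7,p[1]/2.5+4.7)]);d=d[0];P=o+d*((O+zz*N-o)@N)/(d@N);return np.array([(P-O)@X,(P-O)@Y])*1000
for n,z,ps in[("tongues",.02,[(192,92),(195,494)]),("body",.02,[(190,124),(195,469)]),("holes",.02,[(190,178),(193,425)]),("stop outer",.012,[(155,57),(165,516)]),("stop inner",.012,[(150,206),(158,394)]),("face edge",0,[(141,44),(155,521)]),("bar top dn edge",.02,[(158,135),(163,465)]),("bar bottom up edge",0,[(238,132),(237,465)])]:
    a,b=on(ps[0],z),on(ps[1],z);print(n,a,b,"mid",(a+b)/2)
E
```

```text
tongues [16.5 80.8] [ 15.8 -81.9] mid [16.2 -0.5]
body [15.6 69.3] [ 16.  -70.5] mid [15.8 -0.6]
holes [15.3 49.4] [ 15.3 -50.9] mid [15.3 -0.8]
stop outer [-1.9 96.3] [ -2.  -96.1] mid [-2.   0.1]
stop inner [-5.7 39.8] [ -4.  -39.5] mid [-4.8  0.2]
face edge [-13.  104.7] [ -12.2 -103.2] mid [-12.6   0.8]
bar top dn edge [ 1.9 65.9] [  0.9 -69.8] mid [ 1.4 -1.9]
bar bottom up edge [29.2 68.7] [ 29.2 -72.3] mid [29.2 -1.8]
```

The bar centre is within about 1 mm in y, parallel to the stops, and the push force rose to 7 N as it stalled. It's good. Next I'll return the gauges, starting with red.

```bash

python3 -m inch '[[[0,0,0,-9.05],[0.052,0.0048,0,0],[0.052,0.0048,0,0],[0.052,0.0048,0,0],[0.052,0.0048,0,0]]]'
python3 -m inch '[[[0.052,0.0048,0.005,0],[0.052,0.0048,0.01,0],[0.052,0.0048,0.01,0],[0.052,0.0048,0.01,0],[0.052,0.0048,0.01,0]]]'
python3 -m inch '[[[0.052,0.0048,0.01,0],[0.052,0.0048,0.005,0],[0.052,0.0048,0,0],[0,0,0,0],[0,0,0,0]]]'
python3 go.py .5212 .261 .033
python3 - <<'E'
from meas import *
c=capture("wrist"); cv2.imwrite("pics/w11.png",c["color"][:,:,::-1])
E
```

```text
time_s: 38.62
ee_pos: [0.4963, -0.1556, 0.2116]
eef_rot: [0.696, 0.718, -0.0, -0.0]
wrist_force: [0.9, 1.2, 0.1]
gripper_width: 0.0702
time_s: 39.25
ee_pos: [0.512, 0.1049, 0.1664]
eef_rot: [0.696, 0.718, -0.0, -0.0]
wrist_force: [0.9, -0.5, 0.8]
gripper_width: 0.0703
time_s: 39.88
ee_pos: [0.5214, 0.2589, 0.1514]
eef_rot: [0.696, 0.718, -0.001, -0.0]
wrist_force: [0.3, -0.6, -0.4]
gripper_width: 0.0706
t 39.88 pos [0.5214 0.2589 0.1514] yaw 1.85 w 0.0706 F [ 0.3 -0.6 -0.4]
tool delta mm [  2.3  -0.  118.4]
```

View pics/w11.png

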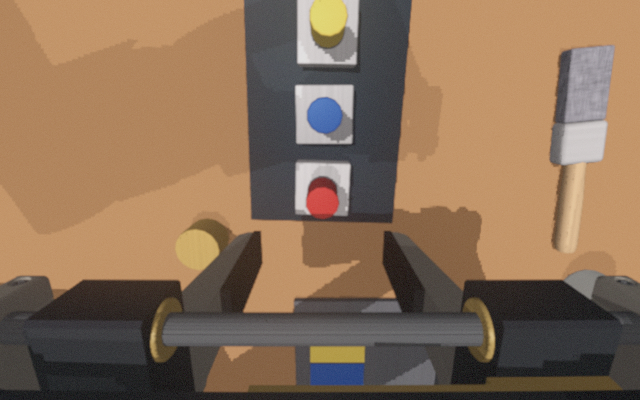

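All three gauges stand upright on the mat, with the red knob at (322,198). I'm descending to it.

```bash

python3 -m inch '[[[0.001,0,0.03,0],[0,0,0.04,0],[0,0,0.03,0],[0,0,0.01,0],[0,0,0,0]]]'
python3 -m inch '[[[0,0,0,0],[0,0,0,0]]]'
python3 go.py .5212 .261 .033
```

```text
time_s: 40.55
ee_pos: [0.5222, 0.2594, 0.0419]
eef_rot: [0.696, 0.718, -0.0, -0.0]
wrist_force: [0.0, -1.0, 0.7]
gripper_width: 0.0703
time_s: 40.8
ee_pos: [0.523, 0.2605, 0.043]
eef_rot: [0.696, 0.718, 0.001, 0.0]
wrist_force: [0.0, -0.6, -0.8]
gripper_width: 0.0703
t 40.80 pos [0.523  0.2605 0.043 ] yaw 1.77 w 0.0703 F [ 0.  -0.6 -0.8]
tool delta mm [ 0.5 -1.8 10. ]
```

```bash

python3 -m inch '[[[0.0005,-0.0018,0.005,0],[0,0,0.0045,0],[0,0,0,0],[0,0,0,0]]]'
python3 go.py .5212 .261 .033
python3 -m inch '[[[0,0,0,0],[0,0,0,0],[0,0,0,0],[0,0,0,0],[0,0,0,0]]]' 255 25
python3 -m inch '[[[0,0,0,0],[0,0,0,0]]]'
python3 go.py .5487 -.0517 .0412
```

```text
time_s: 41.3
ee_pos: [0.5204, 0.2607, 0.0322]
eef_rot: [0.696, 0.718, -0.0, -0.0]
wrist_force: [0.5, -0.2, -0.2]
gripper_width: 0.0704
t 41.30 pos [0.5204 0.2607 0.0322] yaw 1.78 w 0.0704 F [ 0.5 -0.2 -0.2]
tool delta mm [ 0.3  0.8 -0.8]
time_s: 41.92
ee_pos: [0.5207, 0.2608, 0.0324]
eef_rot: [0.696, 0.718, 0.0, 0.0]
wrist_force: [1.2, -0.6, -0.5]
gripper_width: 0.0271
time_s: 42.18
ee_pos: [0.5207, 0.2608, 0.0324]
eef_rot: [0.696, 0.718, 0.0, 0.0]
wrist_force: [1.5, 0.6, -1.3]
gripper_width: 0.027
t 42.17 pos [0.5207 0.2608 0.0324] yaw 1.78 w 0.0270 F [ 1.5  0.6 -1.3]
tool delta mm [-313.2   18.3   -8.9]
```

```bash

python3 -m inch '[[[0,0,-0.01,0],[0,0,-0.03,0],[0,0,-0.04,0],[0,0,-0.03,0]]]'
python3 -m inch '[[[-0.0522,0.003,0,0],[-0.0522,0.003,0,0],[-0.0522,0.003,0,0],[-0.0522,0.003,0,0],[-0.0522,0.003,0,0]]]'
python3 -m inch '[[[-0.0522,0.0033,0,0],[0,0,0,0],[0,0,0.03,0],[0,0,0.04,0],[0,0,0.02,0]]]'
python3 -m inch '[[[0,0,0,0],[0,0,0,0],[0,0,0,0]]]'
python3 go.py .5487 -.0517 .0404
```

```text
time_s: 42.68
ee_pos: [0.5202, 0.2606, 0.1441]
eef_rot: [0.696, 0.718, 0.0, -0.0]
wrist_force: [-0.3, 0.1, -3.5]
gripper_width: 0.0274
time_s: 43.3
ee_pos: [0.5429, -0.0013, 0.1427]
eef_rot: [0.696, 0.718, -0.0, -0.0]
wrist_force: [0.6, 0.3, -3.0]
gripper_width: 0.0276
time_s: 43.92
ee_pos: [0.5467, -0.0506, 0.0506]
eef_rot: [0.696, 0.718, -0.001, -0.001]
wrist_force: [0.9, -0.7, -2.5]
gripper_width: 0.0272
time_s: 44.3
ee_pos: [0.5493, -0.0516, 0.0536]
eef_rot: [0.696, 0.718, 0.001, 0.001]
wrist_force: [0.5, 0.3, -3.1]
gripper_width: 0.0275
t 44.30 pos [ 0.5493 -0.0516  0.0536] yaw 1.79 w 0.0275 F [ 0.5  0.3 -3.1]
tool delta mm [-0.1 -0.6 13.2]
```

```bash

python3 -m inch '[[[0,-0.0003,0.007,0],[0,0,0.003,0],[0,0,0,0],[0,0,0,0]]]'
python3 -m inch '[[[0,0,0.001,0],[0,0,0,0],[0,0,0,0]]]'
python3 -m inch '[[[0,0,0.001,0],[0,0,0,0],[0,0,0,0]]]'
python3 go.py .5487 -.0517 .0404
```

```text
time_s: 44.8
ee_pos: [0.5482, -0.0518, 0.0423]
eef_rot: [0.696, 0.718, -0.0, -0.0]
wrist_force: [-0.0, -0.2, -3.6]
gripper_width: 0.0273
time_s: 45.18
ee_pos: [0.5482, -0.0518, 0.0413]
eef_rot: [0.696, 0.718, 0.0, 0.0]
wrist_force: [0.1, 0.1, -3.2]
gripper_width: 0.0274
time_s: 45.55
ee_pos: [0.5483, -0.0518, 0.0404]
eef_rot: [0.696, 0.718, 0.0, 0.0]
wrist_force: [-0.4, -1.3, -0.6]
gripper_width: 0.0274
t 45.55 pos [ 0.5483 -0.0518  0.0404] yaw 1.78 w 0.0274 F [-0.4 -1.3 -0.6]
tool delta mm [0.1 0.5 0. ]
```

```bash

python3 -m inch '[[[0,0,0.0003,0],[0,0,0,0]]]'
python3 -m inch '[[[0,0,0,0],[0,0,0,0],[0,0,0,0],[0,0,-0.01,0],[0,0,-0.03,0]]]' 60
python3 -m inch '[[[0,0,-0.05,0],[0,0,-0.02,0],[0.0548,-0.0022,0,0],[0.0548,-0.0022,0,0],[0.0548,-0.0022,0,0]]]'
python3 -m inch '[[[0.0548,-0.0022,0,0],[0.0548,-0.0023,0,0],[0.0548,-0.0023,0,0],[0.0548,-0.0023,0,0],[0,0,0.03,0]]]'
python3 -m inch '[[[0,0,0.04,0],[0,0,0.03,0],[0,0,0,0],[0,0,0,0],[0,0,0,0]]]'
python3 go.py .5207 .331 .0328
```

```text
time_s: 45.8
ee_pos: [0.5483, -0.0519, 0.0403]
eef_rot: [0.696, 0.718, 0.0, 0.0]
wrist_force: [-1.6, -1.8, 3.8]
gripper_width: 0.0273
time_s: 46.42
ee_pos: [0.5471, -0.0517, 0.0797]
eef_rot: [0.696, 0.718, -0.001, -0.001]
wrist_force: [0.4, -0.3, 0.9]
gripper_width: 0.0702
time_s: 47.05
ee_pos: [0.5365, 0.1138, 0.151]
eef_rot: [0.696, 0.718, 0.001, 0.0]
wrist_force: [0.6, 0.4, 0.4]
gripper_width: 0.0706
time_s: 47.68
ee_pos: [0.5219, 0.336, 0.1225]
eef_rot: [0.695, 0.719, 0.003, 0.0]
wrist_force: [-0.3, -0.8, -0.3]
gripper_width: 0.0705
time_s: 48.3
ee_pos: [0.5216, 0.3317, 0.0518]
eef_rot: [0.696, 0.718, 0.001, 0.0]
wrist_force: [-0.2, -0.1, -0.4]
gripper_width: 0.0701
t 48.30 pos [0.5216 0.3317 0.0518] yaw 1.77 w 0.0701 F [-0.2 -0.1 -0.4]
tool delta mm [-0.7 -0.9 19. ]
```

```bash

python3 -m inch '[[[-0.0007,-0.0009,0.01,0],[0,0,0.0085,0],[0,0,0,0],[0,0,0,0]]]'
python3 go.py .5207 .331 .0328
python3 -m inch '[[[0,0,0,0],[0,0,0,0],[0,0,0,0],[0,0,0,0],[0,0,0,0]]]' 255 25
python3 -m inch '[[[0,0,0,0],[0,0,0,0]]]'
python3 go.py .5471 .0144 .0407
```

```text
time_s: 48.8
ee_pos: [0.5196, 0.3304, 0.0314]
eef_rot: [0.696, 0.718, -0.0, -0.0]
wrist_force: [-0.3, -0.0, 0.5]
gripper_width: 0.0702
t 48.80 pos [0.5196 0.3304 0.0314] yaw 1.78 w 0.0702 F [-0.3 -0.   0.5]
tool delta mm [ 0.6  1.1 -1.4]
time_s: 49.42
ee_pos: [0.5201, 0.3306, 0.0317]
eef_rot: [0.696, 0.718, 0.0, 0.0]
wrist_force: [1.0, -0.3, -0.1]
gripper_width: 0.0275
time_s: 49.68
ee_pos: [0.5201, 0.3306, 0.0317]
eef_rot: [0.696, 0.718, 0.0, 0.0]
wrist_force: [1.6, 0.3, -0.2]
gripper_width: 0.0276
t 49.67 pos [0.5201 0.3306 0.0317] yaw 1.78 w 0.0276 F [ 1.6  0.3 -0.2]
tool delta mm [-316.9   17.2   -9.1]
```

```bash

python3 -m inch '[[[0,0,-0.01,0],[0,0,-0.03,0],[0,0,-0.04,0],[0,0,-0.03,0]]]'
python3 -m inch '[[[-0.0529,0.0028,0,0],[-0.0529,0.0028,0,0],[-0.0529,0.0029,0,0],[-0.0529,0.0029,0,0],[-0.0529,0.0029,0,0]]]'
python3 -m inch '[[[-0.0527,0.0029,0,0],[0,0,0,0],[0,0,0.03,0],[0,0,0.04,0],[0,0,0.02,0]]]'
python3 -m inch '[[[0,0,0,0],[0,0,0,0],[0,0,0,0]]]'
python3 go.py .5469 .014 .0396
```

```text
time_s: 50.18
ee_pos: [0.5192, 0.3302, 0.1431]
eef_rot: [0.696, 0.718, -0.0, -0.0]
wrist_force: [1.4, 0.4, -3.0]
gripper_width: 0.0274
time_s: 50.8
ee_pos: [0.5413, 0.0649, 0.1417]
eef_rot: [0.696, 0.718, -0.0, -0.0]
wrist_force: [1.3, -0.6, -4.0]
gripper_width: 0.0277
time_s: 51.42
ee_pos: [0.5448, 0.0149, 0.0497]
eef_rot: [0.696, 0.718, -0.001, -0.001]
wrist_force: [1.6, 1.0, -3.2]
gripper_width: 0.0273
time_s: 51.8
ee_pos: [0.5475, 0.0142, 0.0527]
eef_rot: [0.696, 0.718, 0.001, 0.001]
wrist_force: [0.3, 0.9, -3.9]
gripper_width: 0.0272
t 51.80 pos [0.5475 0.0142 0.0527] yaw 1.79 w 0.0272 F [ 0.3  0.9 -3.9]
tool delta mm [-0.2 -0.6 13.1]
```

```bash

python3 -m inch '[[[0,0,0.007,0],[0,0,0.003,0],[0,0,0,0],[0,0,0,0]]]'
python3 -m inch '[[[0,0,0.001,0],[0,0,0,0],[0,0,0,0]]]'
python3 -m inch '[[[0,0,0.001,0],[0,0,0,0],[0,0,0,0]]]'
python3 go.py .5469 .014 .0396
```

```text
time_s: 52.3
ee_pos: [0.5467, 0.0139, 0.0415]
eef_rot: [0.696, 0.718, -0.0, -0.0]
wrist_force: [-0.2, 0.2, -4.5]
gripper_width: 0.0275
time_s: 52.68
ee_pos: [0.5467, 0.0139, 0.0405]
eef_rot: [0.696, 0.718, -0.0, 0.0]
wrist_force: [-0.2, 0.3, -3.1]
gripper_width: 0.0274
time_s: 53.05
ee_pos: [0.5468, 0.0138, 0.0397]
eef_rot: [0.696, 0.718, 0.0, 0.0]
wrist_force: [-1.1, -1.8, 0.2]
gripper_width: 0.0277
t 53.05 pos [0.5468 0.0138 0.0397] yaw 1.78 w 0.0277 F [-1.1 -1.8  0.2]
tool delta mm [0.2 0.1 0.1]
```

```bash

python3 -m inch '[[[0,0,0.0002,0],[0,0,0,0]]]'
python3 -m inch '[[[0,0,0,0],[0,0,0,0],[0,0,0,0],[0,0,-0.01,0],[0,0,-0.03,0]]]' 60
python3 -m inch '[[[0,0,-0.05,0],[0,0,-0.02,0],[0.0554,-0.002,0,0],[0.0554,-0.002,0,0],[0.0554,-0.002,0,0]]]'
python3 -m inch '[[[0.0554,-0.002,0,0],[0.0554,-0.002,0,0],[0.0554,-0.002,0,0],[0.0554,-0.002,0,0],[0,0,0.03,0]]]'
python3 -m inch '[[[0,0,0.04,0],[0,0,0.025,0],[0,0,0,0],[0,0,0,0],[0,0,0,0]]]'
python3 go.py .5210 .401 .0333
```

```text
time_s: 53.3
ee_pos: [0.5469, 0.0138, 0.0396]
eef_rot: [0.696, 0.718, 0.0, 0.0]
wrist_force: [-1.5, -2.1, 5.4]
gripper_width: 0.0277
time_s: 53.92
ee_pos: [0.5456, 0.0139, 0.079]
eef_rot: [0.696, 0.718, -0.001, -0.001]
wrist_force: [-0.3, 0.1, 1.7]
gripper_width: 0.07
time_s: 54.55
ee_pos: [0.5356, 0.1814, 0.1503]
eef_rot: [0.696, 0.718, 0.001, 0.0]
wrist_force: [0.6, 0.0, -0.5]
gripper_width: 0.0702
time_s: 55.18
ee_pos: [0.5218, 0.4063, 0.1219]
eef_rot: [0.695, 0.719, 0.003, 0.0]
wrist_force: [0.1, -0.4, -0.4]
gripper_width: 0.0702
time_s: 55.8
ee_pos: [0.5216, 0.4017, 0.056]
eef_rot: [0.696, 0.718, 0.001, 0.0]
wrist_force: [-0.7, -0.3, 0.7]
gripper_width: 0.0701
t 55.80 pos [0.5216 0.4017 0.056 ] yaw 1.77 w 0.0701 F [-0.7 -0.3  0.7]
tool delta mm [-0.7 -0.6 22.7]
```

```bash

python3 -m inch '[[[-0.0003,0,0.012,0],[0,0,0.0095,0],[0,0,0,0],[0,0,0,0]]]'
python3 go.py .5210 .401 .0333
python3 -m inch '[[[0,0,0,0],[0,0,0,0],[0,0,0,0],[0,0,0,0],[0,0,0,0]]]' 255 25
python3 -m inch '[[[0,0,0,0],[0,0,0,0]]]'
python3 go.py .5453 .082 .0407
```

```text
time_s: 56.3
ee_pos: [0.5207, 0.4008, 0.0327]
eef_rot: [0.696, 0.718, -0.0, -0.0]
wrist_force: [0.1, 0.2, -0.5]
gripper_width: 0.0702
t 56.30 pos [0.5207 0.4008 0.0327] yaw 1.78 w 0.0702 F [ 0.1  0.2 -0.5]
tool delta mm [ 0.2  0.3 -0.6]
time_s: 56.92
ee_pos: [0.5209, 0.4008, 0.0329]
eef_rot: [0.696, 0.718, 0.0, 0.0]
wrist_force: [1.6, -0.3, -0.9]
gripper_width: 0.0277
time_s: 57.18
ee_pos: [0.5208, 0.4009, 0.0329]
eef_rot: [0.696, 0.718, 0.0, 0.0]
wrist_force: [1.9, -0.2, -0.4]
gripper_width: 0.0274
t 57.17 pos [0.5208 0.4009 0.0329] yaw 1.78 w 0.0274 F [ 1.9 -0.2 -0.4]
tool delta mm [-319.5   14.5   -7.9]
```

```bash

python3 -m inch '[[[0,0,-0.01,0],[0,0,-0.03,0],[0,0,-0.04,0],[0,0,-0.03,0]]]'
python3 -m inch '[[[-0.0533,0.0024,0,0],[-0.0533,0.0024,0,0],[-0.0533,0.0024,0,0],[-0.0533,0.0024,0,0],[-0.0532,0.0024,0,0]]]'
python3 -m inch '[[[-0.0532,0.0024,0,0],[0,0,0,0],[0,0,0.03,0],[0,0,0.04,0],[0,0,0.02,0]]]'
python3 -m inch '[[[0,0,0,0],[0,0,0,0],[0,0,0,0]]]'
python3 go.py .5451 .0819 .0407
python3 -m inch '[[[0,0,0.007,0],[0,0,0.003,0],[0,0,0,0],[0,0,0,0]]]'
python3 go.py .5451 .0819 .0407
```

```text
time_s: 57.68
ee_pos: [0.5206, 0.4007, 0.1445]
eef_rot: [0.696, 0.718, 0.0, -0.0]
wrist_force: [0.3, 0.5, -4.2]
gripper_width: 0.0273
time_s: 58.3
ee_pos: [0.5404, 0.1331, 0.1431]
eef_rot: [0.696, 0.718, -0.0, -0.0]
wrist_force: [1.5, 0.2, -4.8]
gripper_width: 0.0273
time_s: 58.92
ee_pos: [0.5435, 0.0824, 0.0511]
eef_rot: [0.696, 0.718, -0.001, -0.001]
wrist_force: [0.0, 0.3, -4.7]
gripper_width: 0.0274
time_s: 59.3
ee_pos: [0.5459, 0.0821, 0.054]
eef_rot: [0.696, 0.718, 0.001, 0.001]
wrist_force: [0.4, -0.3, -5.0]
gripper_width: 0.0274
t 59.30 pos [0.5459 0.0821 0.054 ] yaw 1.79 w 0.0274 F [ 0.4 -0.3 -5. ]
tool delta mm [-0.2 -0.8 13.3]
time_s: 59.8
ee_pos: [0.545, 0.0818, 0.0428]
eef_rot: [0.696, 0.718, -0.0, -0.0]
wrist_force: [0.2, -0.5, -3.6]
gripper_width: 0.0272
t 59.80 pos [0.545  0.0818 0.0428] yaw 1.78 w 0.0272 F [ 0.2 -0.5 -3.6]
tool delta mm [0.1 0.1 2.1]
```

```bash

python3 -m inch '[[[0,0,0.001,0],[0,0,0,0],[0,0,0,0]]]'
python3 -m inch '[[[0,0,0.001,0],[0,0,0,0],[0,0,0,0]]]'
python3 go.py .5451 .0819 .0407
```

```text
time_s: 60.18
ee_pos: [0.545, 0.0818, 0.0418]
eef_rot: [0.696, 0.718, 0.0, 0.0]
wrist_force: [0.2, -0.0, -5.1]
gripper_width: 0.0273
time_s: 60.55
ee_pos: [0.5452, 0.0817, 0.0411]
eef_rot: [0.696, 0.718, 0.0, 0.0]
wrist_force: [-1.6, -1.7, 0.4]
gripper_width: 0.0272
t 60.55 pos [0.5452 0.0817 0.0411] yaw 1.78 w 0.0272 F [-1.6 -1.7  0.4]
tool delta mm [ 0.2 -0.1  0.4]
```

```bash

python3 -m inch '[[[0,0,0.0002,0],[0,0,0,0]]]'
python3 -m inch '[[[0,0,0,0],[0,0,0,0],[0,0,0,0],[0,0,-0.01,0],[0,0,-0.03,0]]]' 60
python3 -m inch '[[[0,0,-0.05,0],[0,0,-0.04,0],[-0.05,0,-0.01,0],[-0.05,0,0,0],[-0.05,0,0,0]]]'
python3 -m inch '[[[0,0,0,0],[0,0,0,0],[0,0,0,0],[0,0,0,0]]]'
python3 go.py
python3 - <<'E'
from meas import *
c=capture("wrist"); cv2.imwrite("pics/w12.png",cv2.resize(c["color"][0:230,220:440,::-1],None,fx=2.6,fy=2.6,interpolation=cv2.INTER_CUBIC))
E
```

```text
time_s: 60.8
ee_pos: [0.5452, 0.0817, 0.041]
eef_rot: [0.696, 0.718, 0.0, 0.0]
wrist_force: [-1.6, -2.5, 5.4]
gripper_width: 0.0277
time_s: 61.42
ee_pos: [0.5439, 0.0817, 0.0803]
eef_rot: [0.696, 0.718, -0.001, -0.001]
wrist_force: [0.7, 0.2, 0.0]
gripper_width: 0.0705
time_s: 62.05
ee_pos: [0.5499, -0.0695, 0.1818]
eef_rot: [0.696, 0.718, 0.001, 0.001]
wrist_force: [0.7, 0.9, -0.5]
gripper_width: 0.0702
time_s: 62.55
ee_pos: [0.5497, -0.0671, 0.1806]
eef_rot: [0.696, 0.719, -0.0, -0.0]
wrist_force: [0.1, -0.0, 0.1]
gripper_width: 0.0702
t 62.55 pos [ 0.5497 -0.0671  0.1806] yaw 1.86 w 0.0702 F [ 0.1 -0.   0.1]
```

View pics/w12.png

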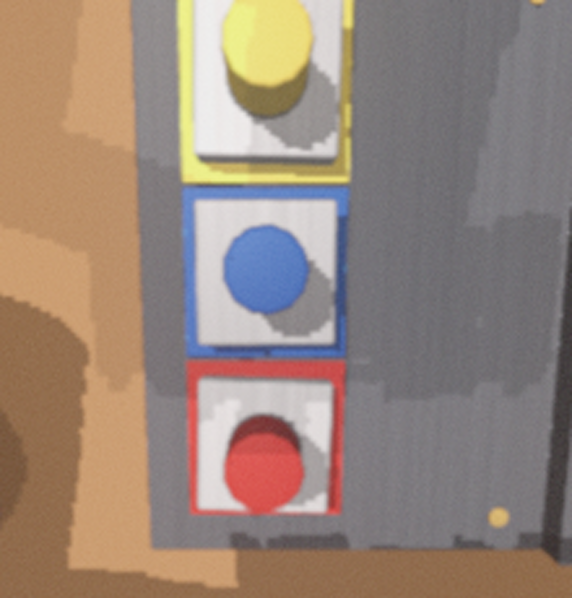

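```bash

python3 - <<'E'
from h import *
c=capture("wrist")
def q(p,z): return onz(c,[(p[0]/2.6+219.7,p[1]/2.6-.3)],z)[0]*1000
def cen(n,b,p,y):
    # b,p: left,right,top,bottom ; edge mids
    f=lambda r,z: np.array([(q((r[0],y),z)[0]+q((r[1],y),z)[0])/2, (q((265,r[2]),z)[1]+q((265,r[3]),z)[1])/2, q((r[1],y),z)[0]-q((r[0],y),z)[0], q((265,r[2]),z)[1]-q((265,r[3]),z)[1]])
    B,P=f(b,31),f(p,11)
    B,P=f(b,.031),f(p,.011); print(n,"base",B.round(1),"pad",P.round(1),"off",(B-P)[:2].round(1))
cen("blue",(194,337.5,199,346),(185,347,185,357.5),270)
cen("red",(196.5,332,378,511.5),(189,343,360,515),445)
cen("yellow",(195,338.5,-20,157),(180.5,351.5,-20,183),100)
for n,p in dict(y=(267,40),b=(265.5,269),r=(263.5,472)).items(): print(n,q(p,.079).round(1))
E
```

```text
blue base [546.3  14.9  53.3  52.4] pad [546.4  15.6  63.9  65.3] off [-0.1 -0.7]
red base [547.9 -49.8  53.1  53. ] pad [548.7 -50.6  64.1  65. ] off [-0.8  0.8]
yellow base [544.7  83.4  50.7  56.3] pad [544.3  83.5  64.2  69.1] off [ 0.4 -0.1]
y [544.6  80.3  79. ]
b [546.3  15.4  79. ]
r [547.8 -50.   79. ]
```

All three gauges are centred on their pads to within about 1 mm. I'll retreat and take a final overview.

```bash

python3 -m inch '[[[0,-0.03,-0.04,0],[0,-0.05,-0.04,0],[0,-0.05,-0.02,0],[0,-0.04,0,0],[0,0,0,0]]]'
python3 -m inch '[[[0.05,-0.02,0,0],[0.055,-0.02,0,0],[0.055,0,0,0],[0.055,0,0,0],[0.05,0,0,0]]]'
python3 -m inch '[[[0.05,0,0,0],[0.05,0,0,0],[0,0,0,0],[0,0,0,0],[0,0,0,0]]]'
python3 go.py
python3 - <<'E'
from meas import *
c=capture("top"); cv2.imwrite("pics/t13.png",cv2.resize(c["color"][130:260,130:510,::-1],None,fx=2.1,fy=2.1,interpolation=cv2.INTER_CUBIC))
c=capture("scene"); cv2.imwrite("pics/s13.png",cv2.resize(c["color"][150:370,160:400,::-1],None,fx=2.7,fy=2.7,interpolation=cv2.INTER_CUBIC))
E
```

```text
time_s: 63.28
ee_pos: [0.379, -0.0731, 0.28]
eef_rot: [0.696, 0.718, 0.0, 0.0]
wrist_force: [0.0, -0.4, 0.5]
gripper_width: 0.0704
time_s: 63.9
ee_pos: [0.3331, 0.1931, 0.2799]
eef_rot: [0.696, 0.718, 0.001, 0.0]
wrist_force: [0.6, 0.2, -0.2]
gripper_width: 0.0702
time_s: 64.53
ee_pos: [0.3298, 0.2895, 0.2795]
eef_rot: [0.696, 0.718, -0.0, 0.0]
wrist_force: [0.5, -0.1, 0.0]
gripper_width: 0.0698
t 64.53 pos [0.3298 0.2895 0.2795] yaw 1.73 w 0.0698 F [ 0.5 -0.1  0. ]
```

View pics/t13.png

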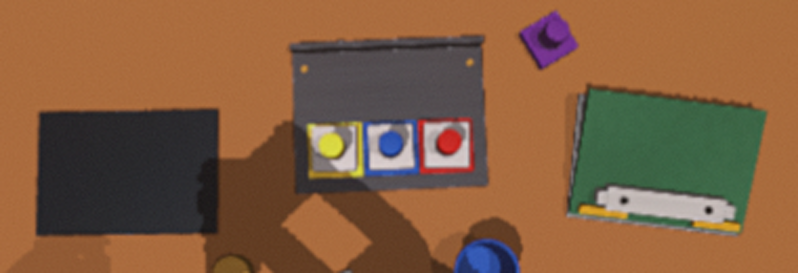

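View pics/s13.png

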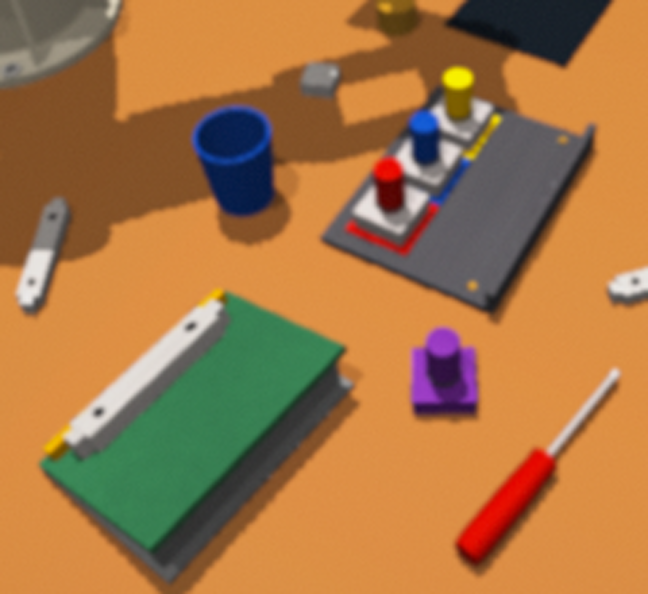

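The gauges stand upright on their own pads: yellow (331,146), blue (391,144) and red (448,143) in the top crop. The bar lies along both yellow stops, centred at about (667,205). The arm is clear, so I'm handing in.

```bash
python3 -c "
from station import ticket
print(ticket.job_done())"
```

```text
the job is handed in; nothing more can be done
None
```

The job is done and handed in at about 64.6 s on the robot's clock. I moved the three gauges to the mat, laid the bar on the rack against both stops while they waited there, then stood each gauge back on the pad of its own colour.

**Gauges:** the last wrist picture puts each base within about 1.1 mm of its pad's centre, measured to about 1 mm; the yellow one's far rim was outside that picture, so its along-row figure rests on one edge. All three look upright in the final overview.

**Bar:** it lies flat and parallel to the stops, about 0.7 mm off centre along them. I pushed it downhill until the arm stalled at about 7 N.

**One disagreement:** in that last picture the bar measures 1–2 mm uphill of the stops. The bar also touched the slope about 2.5 mm higher than I had measured, so I put the 1–2 mm down to error in the rack position, and took the 7 N stall as proof of contact with the stops.

**Forces:** the highest wrist force reading was about 10 N, and nothing fell or tipped.

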